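Load the oilstone carrier and index it under the lamp hood

TASK

Get the oilstone ready under the lamp hood: while the carrier is still at the loading station nearest the robot, lift the loupe off the slide and stand it upright, wholly on the cork mat, and lay the oilstone flat in the carrier's pocket. Then push the carrier along to the next station, so that it rests in the middle detent under the hood, without overrunning it. Leave the other things on the bench where they stand.

Things in the scene. Friction and masses are not known exactly. Their poses are not given: they have to be found in the camera images.
- slide: Indexing slide fixed to the bench on 12 mm feet: plywood board with a flat aluminium deck, top of the deck 32 mm above the bench. Origin 12 mm above the bench under the middle station; x points to the robot's left, more or less (board x = -138 to +124 mm), y along the slide towards the robot (board y = -174 to +174 mm). Stations at y = +125 (nearest the robot, loading), 0 (middle) and -125 mm (far).
- middle_station (a point): Point on the deck at the middle station, axes as the slide. Each station is a detent marked by a pair of small steel ridges, 14 mm apart, on the right-hand edge of the deck at slide x = -128 mm, standing 4 mm above the deck.
- hood_edge (a point): Middle of the lower open edge of the grey lamp hood, axes as the slide. Flat roof from here 232 mm to +x and 50 mm to either side along y, underside 227 mm (lamp strip 221 mm) and top 248 mm above the bench, on two legs at the left; open elsewhere. An upright gripper does not fit under it; one that reaches in from the right, its body leaning back to the right by about 35 degrees, does.
- carrier (a joint): Travel of the wooden carrier along the slide, m: 0 at the near (loading) station where it starts, 0.125 at the middle station under the hood, 0.250 at the far one; grows towards the slide's -y, away from the robot. A spring ball holds it in each detent: about 5 N push it out of one or into the next, 1 N moves it in between; let go within 4 mm of a station it centres itself.
- carrier_post (a point): Steel post on the tab at the right-hand end of the carrier, to push or pinch: upright round pin, 14 mm in diameter, from 54 to 96 mm above the bench; this point is on its axis at 82 mm, 115 mm to slide -x of the pocket centre and 5 mm outside the line of the hood's open edge. Axes as the slide. The tab under it is 40 mm wide, its top 54 mm above the bench.
- carrier_pocket (a point): Centre of the floor of the carrier's shallow rectangular pocket, 47 mm above the bench. Axes as the slide. The pocket is 158 mm along x and 58 mm along y, with lips 6 mm high and 6 to 8 mm thick round it; the carrier is 174 x 70 mm and rides 1 mm above the deck.
- stone_center (a point): Grey oilstone, a plain block 50 x 150 x 25 mm, 0.38 kg, lying flat on the bench to the right of the slide, nearer or farther than the mat. This point is its centre, 12.5 mm above its underside; x across the 50 mm width, y along the length, z up.
- loupe_center (a point): Black waisted eye loupe, round, 41 mm tall, 60 g, standing on its wide rim (43 mm across up to 18 mm above its foot, waist 32 mm at 20 to 30 mm, top rim 36 mm). It starts on the deck of the slide just under the open edge of the hood, in the carrier's way. This point is on its axis 20.5 mm above its foot; z up.
- mat_top (a point): Centre of the top of a round cork mat, 120 mm across, 12 mm thick, fixed on the bench to the right of the slide.
- rosin_jar: Bystander: amber glass jar with black lid, 58 mm across, 76 mm tall; origin at the centre of its foot. Leave alone.
- soap_bottle: Bystander: clear cleaner bottle with red screw cap, 72 mm across, 256 mm tall; origin at the centre of its foot. Leave alone.
- tube_blue: Bystander: squeezed ink tube lying flat, 49 x 122 mm, 31 mm high; origin at the centre of its foot. Leave alone.
- burnisher: Bystander: slim hand tool with dark wooden handle lying flat, 24 x 153 mm, 25 mm high; origin at the centre of its foot. Leave alone.
- stone: The oilstone again, origin under its centre on its underside.
- loupe: The loupe again, origin at the centre of its foot.
Not all that is in view belongs to the job. What is shaped like the loupe but white is not meant.

How it is judged:
By the outcome, as a careful person would: the job done as asked, in the order asked, and still so for the second after the job is handed in, with the robot touching nothing.
It also fails if it takes over 69 s, if anything falls off the work surface, if the arm or the gripper's body presses on something with over 40 N, if the wrist force passes 120 N, or if a joint passes its speed limit or range.

ROBOT

A 6-joint arm with a two-finger parallel gripper is mounted at the origin on the work surface; the furniture and walls round the work are solid. World frame = base frame: x ahead of the robot, y to its left, z up, the work surface at z = 0. Lengths are in m, angles in rad, forces in N, time in s.
With the tool pointing down it reaches from about 0.35 to 0.775 m from the base axis. Payload 7.3 kg.
Tool frame: the origin (TCP) lies on the centre line of the jaws, within the pads' length; the fingertips stand robot.nose_length ahead of it and the grasp point (between the pads) is the TCP (robot.nose_length is the distance from the TCP to the fingertips, in m); z points along the fingers, y is the direction in which the jaws open and shut (so a half turn about z gives the same grasp; the last joint's range is limited). The gripper opens to 92 mm and grips with 3 to 60 N. Pads are 19 mm wide; open, the fingers measure 130 mm over their backs; the gripper's body (75 mm by 190 mm) begins 47 mm behind the grasp point.
Start: joints at [-1.445, 0.342, 1.524, -0, 1.275, -0.146], TCP at [0.141, -0.506, 0.246] pointing down, gripper open.
Joint ranges: [-2.53, 2.53], [-0.77, 2.02], [0.04, 2.7], [-1, 4.14], [0.28, 2.66], [-3.11, 3.11]. Speed limits (rad/s): [2.57, 2.57, 3.14, 3.14, 3.14, 3.14].

INTERFACE

Orientations are given as [roll, pitch, yaw] about the fixed x, y, z axes, in that order (R = Rz(yaw) Ry(pitch) Rx(roll)).
In Python, from cell import robot, read_camera gives the robot as it stands.
- The arm moves only by the shell command python3 -m crank 'ROWS' [FORCE]. ROWS is JSON, a list of rows, each a list of 7 numbers: the shift along the tool's x, y, z in cm, then the turn, a rotation vector about the tool's x, y, z in degrees, then the opening, from 0 (shut) to 1 (fully open). In form: [[tx, ty, tz, wx, wy, wz, jaw], ...]. A call has 1 to 5 rows; each row is the pose to reach, as a shift and turn from the pose commanded when the call began, along the tool's axes at that moment; what a row does not reach only later rows make up. A row lasts 1/8 s, in which the tool goes at most 62.5 mm and 10.7 degrees, less where a joint would pass 70% of its speed; a pose out of reach is approached as far as the arm can. A call with a gripper value outside its range is refused whole. The fingers move at their own pace and stop on an object; FORCE is the grip in N (left out, the last holds). Time passes only in rows, so rows that repeat a pose let the fingers close. It gives the time, the measured TCP pose, the force and the opening at its end, in the units of the state.
- robot.observe(): the state, without advancing time (a new reading comes with each control period).
- read_camera(name): name is "scene" or "top" or "wrist"; returns a dict with "frame" (420x560x3 uint8, red, green, blue), "intrinsics" (3x3 intrinsics, pixels), "R" (3x3) and "t" (3): a world point X has camera coordinates R X + t. Camera axes: x right, y down, z forward; pixel columns grow to the right and rows downward; lengths in m; the calibration is good to about 2 mm. A picture is of the moment at which its call begins. There is no depth.
- robot.hand_in(): hands the job in, once; it reports no verdict.
The state is a dict: "time": time; "qpos": joint angles; "qvel": joint speeds; "joint_efforts": joint torques, N m; "tool_pos": TCP position; "tool_rot": TCP orientation; "contact_force": force on the tool from outside, world axes, zero at the start; "torque": the same for the moment, N m; "opening": finger opening in m.
Only numpy, scipy, OpenCV 4.12 (cv2) and the standard library are available. Lean on these libraries where they do the work, as an engineer would, in place of code of your own. Each camera call takes 0.05 s, during which the arm holds its last target.

## Working session

There is one attempt and no reset: what is moved stays moved. The work goes in short steps, Python scripts to look and compute and a shell command to move; the robot and the scene stay as the last step left them, time stands still between calls to the robot, and variables do not carry over. Pictures are saved under pics/ and viewed, and the job is handed in when it is done.

```bash
ls; mkdir -p pics
python3 - <<'E'
from cell import robot, read_camera
import cv2, numpy as np
for n in ("scene","top","wrist"):
    c=read_camera(n); cv2.imwrite(f"pics/{n}0.png",c["frame"][:,:,::-1]); print(n,c["intrinsics"],c["R"],c["t"])
print(robot.observe(), robot.nose_length)
E
```

```text
pics
scene [[541.18527697   0.         278.07856906]
 [  0.         541.18527697 208.68989263]
 [  0.           0.           1.        ]] [[-0.6732247  -0.73941358  0.00600582]
 [-0.46155953  0.41386961 -0.78464944]
 [ 0.57769482 -0.53101743 -0.61991063]] [0.34112527 0.38343181 1.03264864]
top [[526.39946897   0.         286.34237386]
 [  0.         526.39946897 206.97822658]
 [  0.           0.           1.        ]] [[ 1.25546346e-01 -9.92087283e-01 -9.68879736e-04]
 [-9.24073078e-01 -1.16583819e-01 -3.64001592e-01]
 [ 3.61008395e-01  4.65943854e-02 -9.31397822e-01]] [-0.08602778  0.57475053  1.54673547]
wrist [[339.17575402   0.         283.26119527]
 [  0.         339.17575402 212.50413224]
 [  0.           0.           1.        ]] [[ 0.26896351 -0.96314982 -0.00102682]
 [-0.92507321 -0.25862697  0.27812164]
 [-0.26813837 -0.07385469 -0.96054531]] [-0.52438602 -0.03571266  0.38903134]
{'time': 0.15, 'qpos': array([-1.44498323e+00,  3.42545437e-01,  1.52475337e+00,  1.25770778e-05,
        1.27541027e+00, -1.46014626e-01]), 'qvel': array([-0.00035456, -0.00247507, -0.00184281, -0.00149107, -0.00062941,
        0.00075476]), 'joint_efforts': array([ 5.48241460e-04, -4.31470585e+01, -2.44353586e+01,  7.17340177e-02,
        5.36907697e-02, -8.98857411e-05]), 'tool_pos': array([ 0.14094228, -0.50545054,  0.24522899]), 'tool_rot': array([-3.14048986e+00, -1.74335698e-04,  2.71823959e-01]), 'contact_force': array([0.42394288, 0.5254092 , 0.01115818]), 'torque': array([-0.00404531, -0.00660422, -0.02201518]), 'opening': 0.0919848894270943} 0.019
```

View pics/scene0.png

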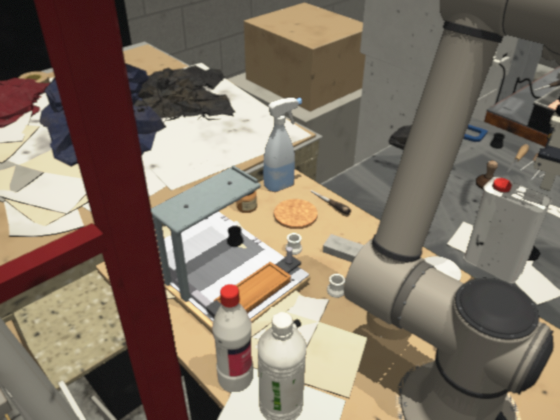

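View pics/top0.png

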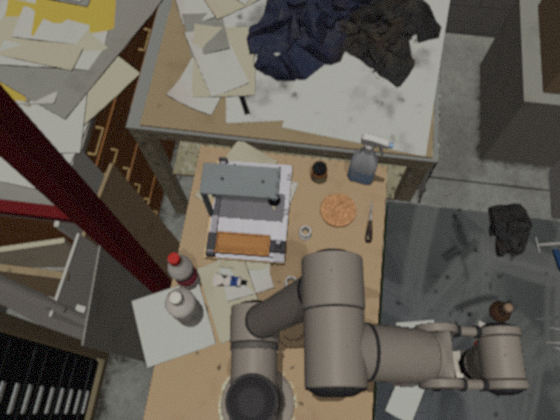

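View pics/wrist0.png

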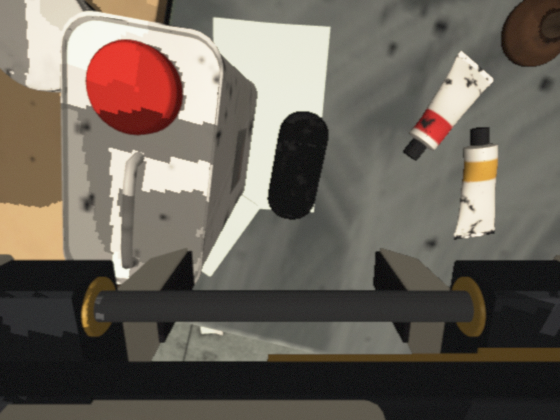

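Run:
```python
import cv2
a=cv2.imread("pics/top0.png")[140:300,180:400]; cv2.imwrite("pics/top0c.png",cv2.resize(a,None,fx=3.6,fy=3.6,interpolation=cv2.INTER_CUBIC))
a=cv2.imread("pics/scene0.png")[160:330,140:380]; cv2.imwrite("pics/scene0c.png",cv2.resize(a,None,fx=3.3,fy=3.3,interpolation=cv2.INTER_CUBIC))
```

```text
(no output)
```

View pics/top0c.png

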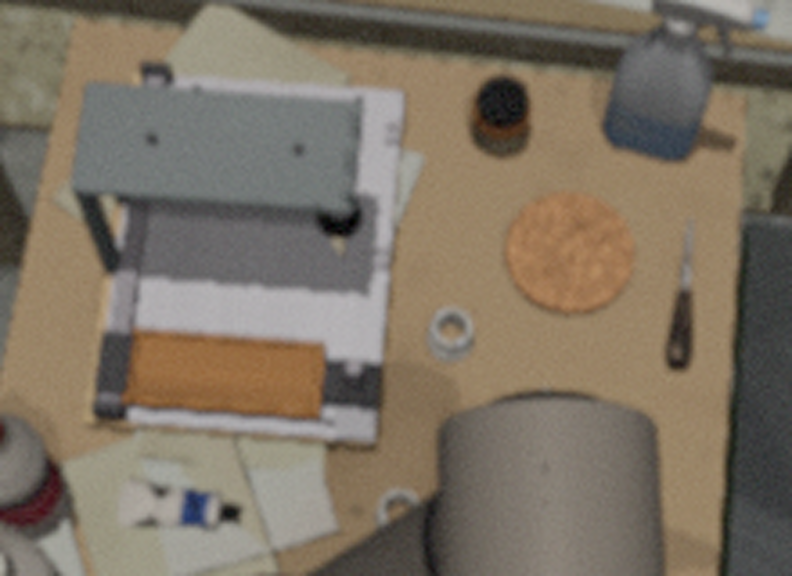

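View pics/scene0c.png

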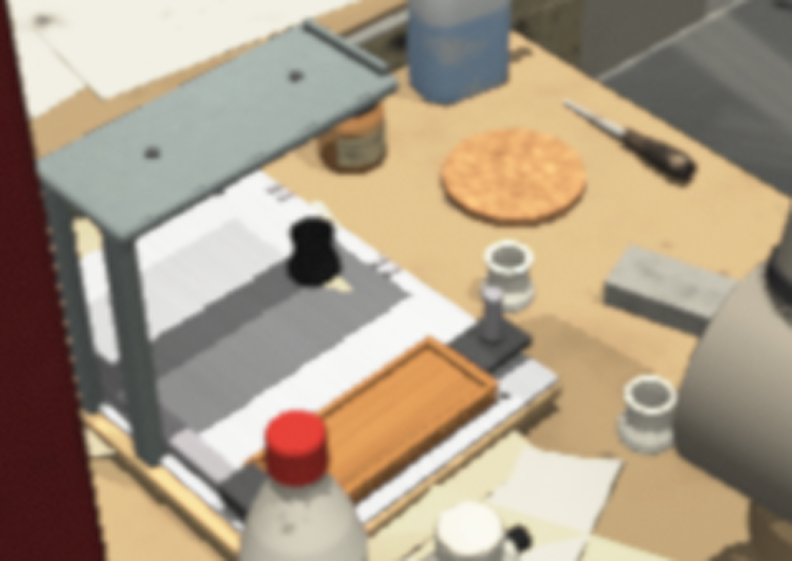

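```bash
cat > h.py <<'E'
import numpy as np, cv2
from scipy.optimize import least_squares
from scipy.spatial.transform import Rotation as Ro
from cell import robot, read_camera
_K={}
def cam(n):
    if n not in _K or n=="wrist":
        _K[n]=read_camera(n)
    return _K[n]
def proj(c,X):
    p=(c["R"]@np.atleast_2d(X).T).T+c["t"]; q=(c["intrinsics"]@p.T).T; return q[:,:2]/q[:,2:]
def ray(c,uv,z):
    d=c["R"].T@np.linalg.inv(c["intrinsics"])@np.array([uv[0],uv[1],1.]); o=-c["R"].T@c["t"]
    return o+d*(z-o[2])/d[2]
def S(x,y,z,p): # slide -> world
    c,s=np.cos(p[2]),np.sin(p[2]); return [p[0]+c*x-s*y,p[1]+s*x+c*y,z]
def pose(): 
    o=robot.observe(); return o["tool_pos"],Ro.from_euler("xyz",o["tool_rot"])
def togo(pos,rot):
    p,R=pose(); d=R.inv().apply(np.array(pos)-p)*100; w=(R.inv()*rot).as_rotvec(degrees=True)
    print("shift cm",np.round(d,2),"turn deg",np.round(w,2))
def shot(n,name,box=None,f=1):
    c=read_camera(n); im=c["frame"][:,:,::-1]
    if box: im=im[box[1]:box[3],box[0]:box[2]]
    cv2.imwrite(f"pics/{name}.png",cv2.resize(im,None,fx=f,fy=f,interpolation=cv2.INTER_CUBIC)); return c
E
python3 - <<'E'
from h import *
T=cam("top");C=cam("scene")
t=lambda u,v:(180+u/3.6,140+v/3.6); s=lambda u,v:(140+u/3.3,160+v/3.3)
F=[]
# (cam,pix,fx, fy, z, usexc)
F+=[(T,t(133,332),87,90,.053),(T,t(326,345),-87,90,.053),(T,t(322,418),-87,160,.053),(T,t(122,402),87,160,.053)]
F+=[(T,t(355,210),-110,50,.248),(T,t(360,97),-110,-50,.248),(T,t(85,85),122,-50,.248),(T,t(73,193),122,50,.248)]
F+=[(C,s(430,338),-87,90,.053),(C,s(497,383),-87,160,.053),(C,s(493,291),-115,125,.096)]
F+=[(C,s(395,85),-110,50,.248),(C,s(310,22),-110,-50,.248),(C,s(42,170),122,-50,.248),(C,s(120,240),122,50,.248)]
def r(p):
    return np.concatenate([proj(c,S(a/1e3+p[3],b/1e3,z,p))[0]-uv for c,uv,a,b,z in F])
f=least_squares(r,[.6,0.1,1.6,0],loss="soft_l1"); print(f.x); print(r(f.x).reshape(-1,2).round(1))
p=f.x
print("ridge mid by T,C:",ray(T,t(383,258),.036),ray(C,s(386,266),.036),"model",S(-.128,0,.036,p))
print("mat",ray(T,t(570,252),.012),ray(C,s(514,172),.012))
print("loupe top",ray(C,s(314,228),.073),"foot",ray(C,s(312,272),.036))
print("whites",ray(C,s(508,255),.041),ray(C,s(652,395),.041), "jar",ray(T,t(503,100),.076))
for q in [(632,250),(607,285),(735,290)]: print("stone",ray(C,s(*q),.025))
E
```

```text
[ 0.57014305  0.43037215  1.62811895 -0.30997065]
[[-1.  -1.4]
 [-0.4 -1.5]
 [-1.  -0.7]
 [-0.5  0.1]
 [-1.4  1.9]
 [-0.2  1.8]
 [-2.1  0.3]
 [-3.2  1.5]
 [-0.1 -2.1]
 [ 1.2 -0.8]
 [ 0.1  0. ]
 [ 4.8 -3.9]
 [ 0.  -2.7]
 [-2.9 -3.2]
 [ 3.4 -2. ]]
ridge mid by T,C: [ 0.59265449 -0.01190381  0.036     ] [ 0.59151647 -0.00545375  0.036     ] model [np.float64(0.5774763285803317), np.float64(0.3025823874924544), 0.036]
mat [ 0.6292791  -0.18173753  0.012     ] [ 0.630325   -0.17801545  0.012     ]
loupe top [0.62771241 0.03334018 0.073     ] foot [0.62368983 0.04054618 0.036     ]
whites [ 0.53475321 -0.07903688  0.041     ] [ 0.36103721 -0.05190821  0.041     ] jar [ 0.7453591  -0.10369363  0.076     ]
stone [ 0.48751516 -0.16765212  0.025     ]
stone [ 0.47248857 -0.12404831  0.025     ]
stone [ 0.40375276 -0.19215187  0.025     ]
```

```bash
python3 - <<'E'
from h import *
T=cam("top");C=cam("scene")
t=lambda u,v:(180+u/3.6,140+v/3.6); s=lambda u,v:(140+u/3.3,160+v/3.3)
F=[]
F+=[(T,t(133,332),87,90,.053),(T,t(326,345),-87,90,.053),(T,t(322,418),-87,160,.053),(T,t(122,402),87,160,.053)]
F+=[(C,s(430,338),-87,90,.053),(C,s(497,383),-87,160,.053),(C,s(493,291),-115,125,.096),(T,t(383,258),-128,0,.036),(C,s(386,266),-128,0,.036)]
def r(p):
    return np.concatenate([proj(c,S(a/1e3+0,b/1e3,z,p))[0]-uv for c,uv,a,b,z in F])
f=least_squares(r,[.6,0.1,1.6],loss="soft_l1"); p=f.x;print(p); print(r(p).reshape(-1,2).round(1))
for q in [(314,228,.073),(312,272,.036)]:
    X=ray(C,s(*q[:2]),q[2]); c,sn=np.cos(p[2]),np.sin(p[2]); d=X[:2]-p[:2]; print("loupe slide",c*d[0]+sn*d[1],-sn*d[0]+c*d[1])
print("hood edge",S(-.11,0,.248,p),"hood corners px scene",proj(C,[S(-.11,.05,.248,p),S(-.11,-.05,.248,p),S(-.11,.05,.221,p)]))
print("post",S(-.115,.125,.082,p),"pocket",S(0,.125,.047,p), "mid post",S(-.115,0,.082,p))
E
python3 - <<'E'
import cv2
a=cv2.imread("pics/scene0.png")[190:290,210:310]; cv2.imwrite("pics/lp.png",cv2.resize(a,None,fx=6,fy=6,interpolation=cv2.INTER_CUBIC))
E
```

```text
[0.58649057 0.12016715 1.62453479]
[[-0.9 -1.1]
 [-0.3 -1. ]
 [-1.1 -0.1]
 [-0.5  0.5]
 [ 0.5 -1.8]
 [ 1.8 -0.4]
 [ 0.8  0.4]
 [-1.3 -0.4]
 [ 0.2 -0.8]]
loupe slide -0.08891576182393143 -0.03649863226221859
loupe slide -0.08150409899005483 -0.03286891137656217
hood edge [np.float64(0.5923989519116488), np.float64(0.010325943395654874), 0.248] hood corners px scene [[265.21677294 182.09972079]
 [234.78773307 164.17493673]
 [265.32259955 191.98404592]]
post [np.float64(0.46784796040605103), np.float64(-0.0013809142088644522), 0.082] pocket [np.float64(0.4616710110163228), np.float64(0.1134530759518747), 0.047] mid post [np.float64(0.5926675149285936), np.float64(0.005333161214753163), 0.082]
```

View pics/lp.png

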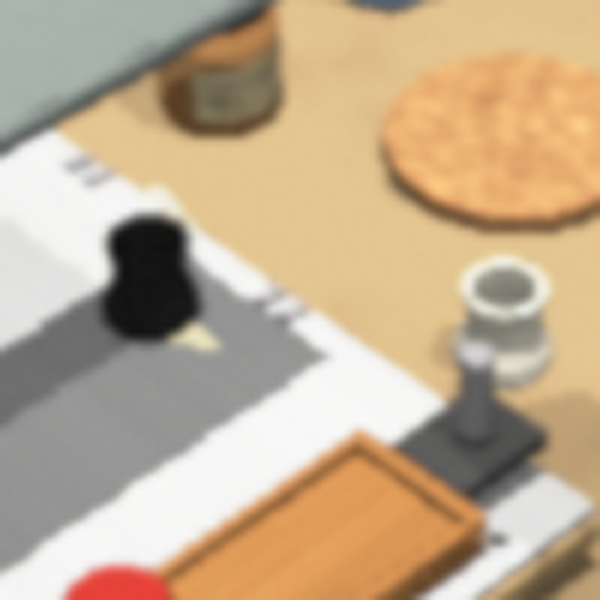

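Run:
```python
from h import *
C=cam("scene");T=cam("top")
th=np.linspace(0,2*np.pi,60)
def ring(x,y,r,z): return np.c_[x+r*np.cos(th),y+r*np.sin(th),0*th+z]
def sil(c,x,y,z0=.032): return proj(c,np.vstack([ring(x,y,.0215,z0),ring(x,y,.0215,z0+.018),ring(x,y,.018,z0+.038),ring(x,y,.018,z0+.041)]))
def bb(c,x,y): q=sil(c,x,y); return np.r_[q.min(0),q.max(0)]
obs=np.array([210+103.5/6,190+214/6,210+199/6,190+340/6])
f=least_squares(lambda v:bb(C,*v)-obs,[.62,.035]);print(f.x,f.fun)
p=[0.58649057,0.12016715,1.62453479]
d=f.x-p[:2];c,sn=np.cos(p[2]),np.sin(p[2]);print(c*d[0]+sn*d[1],-sn*d[0]+c*d[1])
q=bb(T,*f.x); print("top pred crop",(q-np.array([180,140,180,140]))*3.6)
print(pose()[1].as_matrix())
```

```text
[0.62767843 0.03481344] [-0.81523685 -1.01359257  0.82476145  0.92920178]
-0.08744280805584972 -0.036543832954013346
top pred crop [313.4156492  182.87947579 360.76600184 240.07052306]
[[ 9.63294258e-01  2.68447707e-01 -2.76999538e-05]
 [ 2.68447708e-01 -9.63294258e-01  2.14089073e-05]
 [-2.09360344e-05 -2.80590665e-05 -9.99999999e-01]]
```

Run:
```python
from h import *
C=cam("scene");T=cam("top")
t=lambda u,v:(180+u/3.6,140+v/3.6)
print("spray foot",ray(C,(279,186),0),ray(T,t(645,160),0))
def tri(a,b):
    P=[c["intrinsics"]@np.c_[c["R"],c["t"]] for c in (T,C)]
    X=cv2.triangulatePoints(P[0],P[1],np.array(a,float).reshape(2,1),np.array(b,float).reshape(2,1)); return (X[:3]/X[3]).ravel()
print("red cap",tri((174,258),(230,291)),"white",tri((178,296),(283,320)),"spray top",tri((364,140),(280,103)))
from scipy.spatial.transform import Rotation as Ro
yaw=1.62453
sx=np.array([np.cos(yaw),np.sin(yaw),0]);sy=np.array([-np.sin(yaw),np.cos(yaw),0])
a=np.radians(35); z=np.sin(a)*sx-np.cos(a)*np.array([0,0,1]); y=-sy; x=np.cross(y,z)
R=Ro.from_matrix(np.c_[x,y,z]); print(R.as_euler("xyz"), x,y,z)
L=np.array([.628,.035,.056])
togo(L-.13*z,R)
togo([.45,-.25,.33],Ro.from_euler("xyz",[np.pi,0,yaw]))
```

```text
spray foot [ 7.63267139e-01 -2.37280599e-01 -1.11022302e-16] [ 0.73628483 -0.24470319  0.        ]
red cap [0.33789374 0.26734526 0.25044314] white [0.23694415 0.2373091  0.24028807] spray top [ 0.74933151 -0.22276529  0.28219194]
[ 3.14159265 -0.61086524  1.62453   ] [-0.04399487  0.81796976  0.57357644] [ 0.99855669  0.05370782 -0.        ] [-0.03080554  0.57274859 -0.81915204]
shift cm [ 59.82 -31.73   8.32] turn deg [ 23.63  29.44 -74.92]
shift cm [ 36.63 -16.34  -8.43] turn deg [  0.    0.  -77.5]
```

```bash
python3 -m crank '[[36.6,-16.3,-8.4,0,0,-77.5,1],[36.6,-16.3,-8.4,0,0,-77.5,1],[36.6,-16.3,-8.4,0,0,-77.5,1],[36.6,-16.3,-8.4,0,0,-77.5,1],[36.6,-16.3,-8.4,0,0,-77.5,1]]' 15
python3 - <<'E'
from h import *
R=Ro.from_euler("xyz",[np.pi,-.61086,1.62453]);z=R.as_matrix()[:,2]
o=robot.observe(); print(o["time"],o["qpos"])
togo([.45,-.25,.33],Ro.from_euler("xyz",[np.pi,0,1.6245]))
togo([.55,-.15,.30],R)
E
```

```text
time: 1.18
tool_pos: [0.378, -0.3094, 0.3105]
tool_rot: [3.141, 0.0, 1.215]
contact_force: [0.8, -1.3, -0.3]
opening: 0.0919
1.175 [-8.42978626e-01  2.28941800e-01  1.50162598e+00 -7.80230832e-05
  1.41020140e+00 -4.87401914e-01]
shift cm [ 8.08  4.68 -1.95] turn deg [  0.03   0.03 -23.45]
shift cm [20.93 10.57  1.05] turn deg [  7.19  34.54 -22.7 ]
```

```bash
python3 -m crank '[[20.9,10.6,1,7.2,34.5,-22.7,1],[20.9,10.6,1,7.2,34.5,-22.7,1],[20.9,10.6,1,7.2,34.5,-22.7,1],[20.9,10.6,1,7.2,34.5,-22.7,1],[20.9,10.6,1,7.2,34.5,-22.7,1]]'
python3 - <<'E'
from h import *
R=Ro.from_euler("xyz",[np.pi,-.61086,1.62453]);z=R.as_matrix()[:,2]
o=robot.observe(); print(o["time"],o["qpos"])
togo(np.array([.628,.035,.056])-.13*z,R)
shot("wrist","w1");shot("scene","s1")
c=shot("top","t1",(180,140,400,300),3.6)
E
```

```text
time: 1.8
tool_pos: [0.5509, -0.1519, 0.2968]
tool_rot: [-3.136, -0.615, 1.618]
contact_force: [-0.0, 0.3, -1.2]
opening: 0.0919
1.8 [-0.64241808  0.5759257   1.15475944  0.47165064  1.80935437 -0.67202045]
shift cm [ 1.12  8.73 17.18] turn deg [-0.09 -0.22 -0.31]
```

View pics/w1.png

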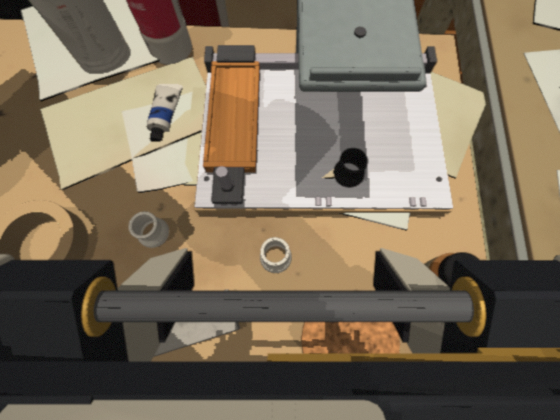

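View pics/s1.png

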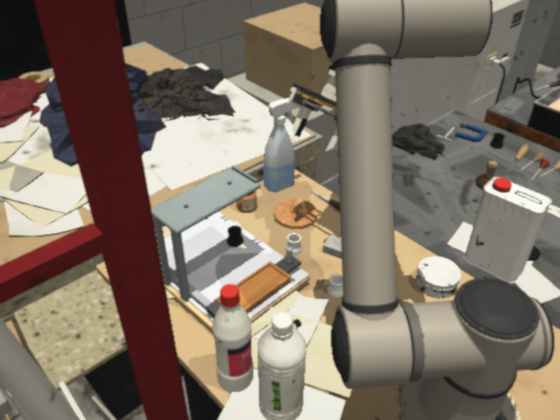

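View pics/t1.png

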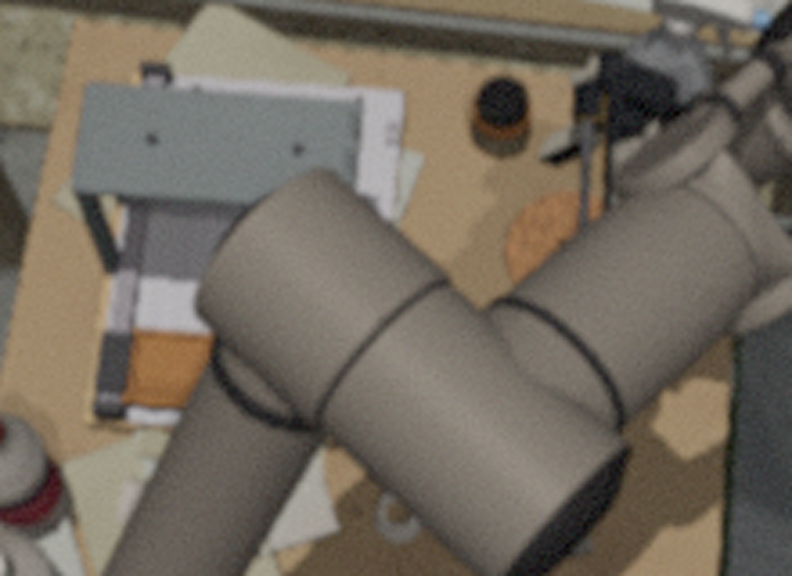

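Run:
```python
from h import *
a=cv2.imread("pics/w1.png")
cv2.imwrite("pics/w1a.png",cv2.resize(a[120:220,290:450],None,fx=5,fy=5,interpolation=cv2.INTER_CUBIC))
cv2.imwrite("pics/w1b.png",cv2.resize(a[30:220,180:300],None,fx=3.1,fy=3.1,interpolation=cv2.INTER_CUBIC))
C=cam("wrist");th=np.linspace(0,2*np.pi,60)
def ring(x,y,r,z): return np.c_[x+r*np.cos(th),y+r*np.sin(th),0*th+z]
for z,r in ((.032,.0215),(.05,.0215),(.073,.018)):
    q=proj(C,ring(.628,.035,r,z)); print(((q.min(0)-[290,120])*5).round(),((q.max(0)-[290,120])*5).round())
p=[0.58649057,0.12016715,1.62453479]
for l in [(-.087,.09,.053),(-.087,.16,.053),(.087,.16,.053),(.087,.09,.053),(-.115,.125,.096)]: print(((proj(C,S(*l,p))[0]-[180,30])*3.1).round())
```

```text
[210. 190.] [367. 332.]
[220. 158.] [382. 305.]
[246. 126.] [389. 254.]
[230. 420.]
[ 65. 421.]
[91. 92.]
[238.  91.]
[127. 436.]
```

View pics/w1a.png

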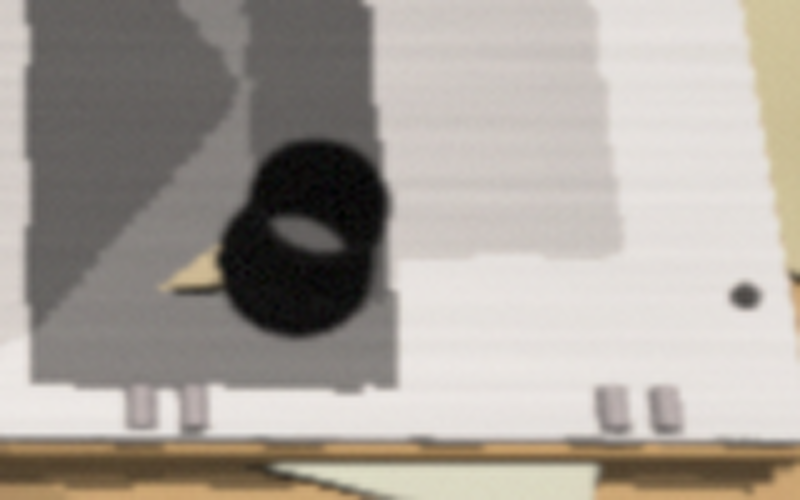

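View pics/w1b.png

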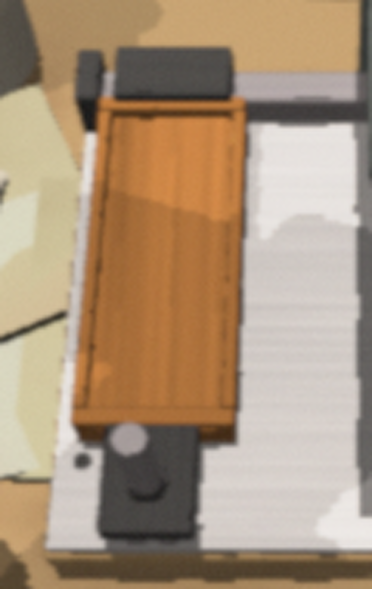

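```bash
python3 -m crank '[[0.6,4.5,4,0,0,-0.3,1],[1.1,8.8,8,0,0,-0.3,1],[1.1,8.8,13,0,0,-0.3,1],[1.1,8.8,17,0,0,-0.3,1],[1.1,8.8,17,0,0,-0.3,1]]'
python3 - <<'E'
from h import *
R=Ro.from_euler("xyz",[np.pi,-.61086,1.62453]);z=R.as_matrix()[:,2]
o=robot.observe(); print(o["time"],o["qpos"])
togo(np.array([.629,.034,.056]),R)
c=shot("wrist","w2")
th=np.linspace(0,2*np.pi,60)
def ring(x,y,r,z): return np.c_[x+r*np.cos(th),y+r*np.sin(th),0*th+z]
for z,r in ((.032,.0215),(.05,.0215),(.073,.018)):
    q=proj(c,ring(.629,.034,r,z)); print(q.min(0).round(),q.max(0).round())
E
```

```text
time: 2.62
tool_pos: [0.6309, -0.0412, 0.166]
tool_rot: [-3.14, -0.612, 1.623]
contact_force: [-0.5, 0.3, 0.7]
opening: 0.0921
2.625 [-0.43417962  0.73082719  1.23485322  0.53299928  1.50475774 -0.61316878]
shift cm [-0.16  0.22 13.33] turn deg [-0.03 -0.05 -0.07]
[263. 196.] [311. 242.]
[262. 188.] [312. 236.]
[264. 181.] [310. 224.]
```

View pics/w2.png

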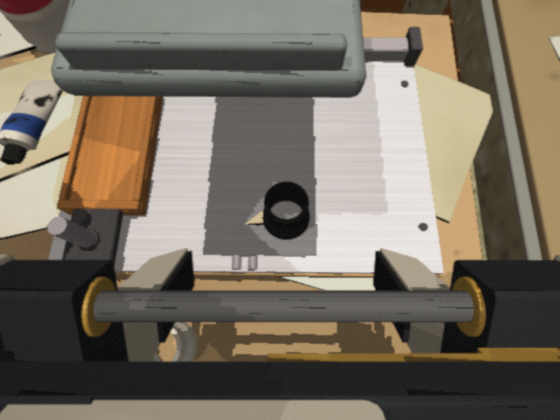

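```bash
python3 -m crank '[[-0.1,0.2,5,0,0,0,1],[-0.1,0.2,9,0,0,0,1],[-0.1,0.2,12,0,0,0,1],[-0.1,0.2,13.3,0,0,0,1],[-0.1,0.2,13.3,0,0,0,1]]'
python3 - <<'E'
from h import *
o=robot.observe(); print(o["tool_pos"],o["contact_force"])
shot("wrist","w3");shot("scene","s3",(140,140,380,320),3.3)
E
```

```text
time: 3.3
tool_pos: [0.6316, 0.0322, 0.0585]
tool_rot: [3.137, -0.61, 1.625]
contact_force: [-0.4, -0.8, 0.5]
opening: 0.0918
[0.63156508 0.03223903 0.05850788] [-0.38963987 -0.75510516  0.4550722 ]
```

View pics/w3.png

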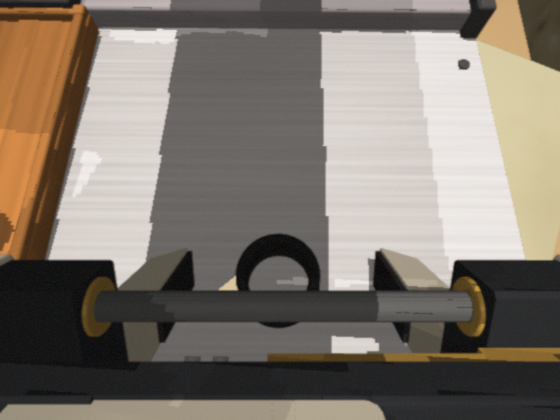

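View pics/s3.png

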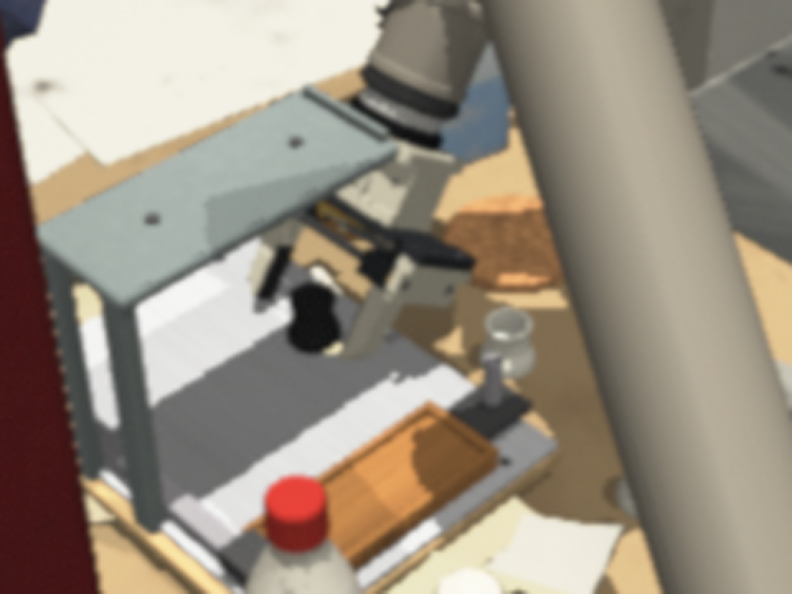

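```bash
python3 -m crank '[[0,-0.3,0.2,0,0,0,0.6],[0,-0.3,0.2,0,0,0,0.35],[0,-0.3,0.2,0,0,0,0.35],[0,-0.3,0.2,0,0,0,0.35],[0,-0.3,0.2,0,0,0,0.35]]' 15;  python3 -m crank '[[0,0,0,0,0,0,0.35],[0,0,0,0,0,0,0.35]]' 15
```

```text
time: 4.03
tool_pos: [0.6278, 0.0342, 0.0557]
tool_rot: [3.139, -0.611, 1.625]
contact_force: [-0.0, 0.6, 0.6]
opening: 0.0463
time: 4.28
tool_pos: [0.6278, 0.0342, 0.0556]
tool_rot: [3.139, -0.611, 1.625]
contact_force: [0.3, -0.2, 0.1]
opening: 0.0399
```

```bash
python3 -m crank '[[0,0,0,0,0,0,0.2],[0,0,0,0,0,0,0.2],[0,0,0,0,0,0,0.2],[0,0,0,0,0,0,0.2]]' 20
python3 - <<'E'
from h import *
shot("wrist","w4");shot("scene","s4",(200,190,300,270),7)
E
```

```text
time: 4.78
tool_pos: [0.6278, 0.0342, 0.0557]
tool_rot: [3.139, -0.611, 1.624]
contact_force: [-0.3, 0.4, 0.5]
opening: 0.0397
```

View pics/w4.png

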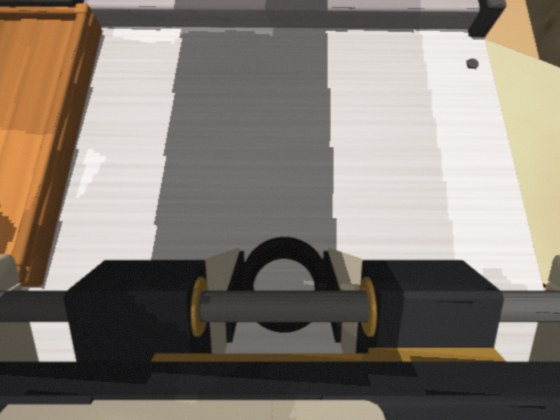

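View pics/s4.png

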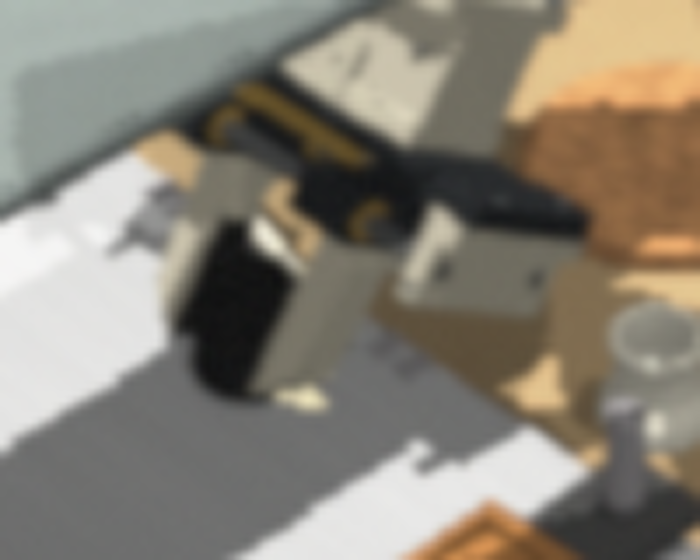

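```bash
python3 -m crank '[[0.9,0,-1.2,0,0,0,0.2],[0.9,0,-5,0,0,0,0.2],[0.9,0,-9.5,0,0,0,0.2],[0.9,0,-14,0,0,0,0.2],[0.9,0,-16,0,0,0,0.2]]'
python3 - <<'E'
from h import *
R=Ro.from_euler("xyz",[np.pi,-.61086,0])
o=robot.observe(); print(o["time"],o["qpos"],o["opening"])
togo([.60,-.18,.20],R)
shot("wrist","w5")
E
```

```text
time: 5.5
tool_pos: [0.6326, -0.0518, 0.1955]
tool_rot: [3.134, -0.608, 1.626]
contact_force: [0.3, -0.5, -0.5]
opening: 0.04
5.5 [-0.44798449  0.70710117  1.19320182  0.52886085  1.55950915 -0.59381323] 0.03995084617062178
shift cm [-10.1   -3.9   -7.61] turn deg [-52.96  -0.2   76.34]
```

View pics/w5.png

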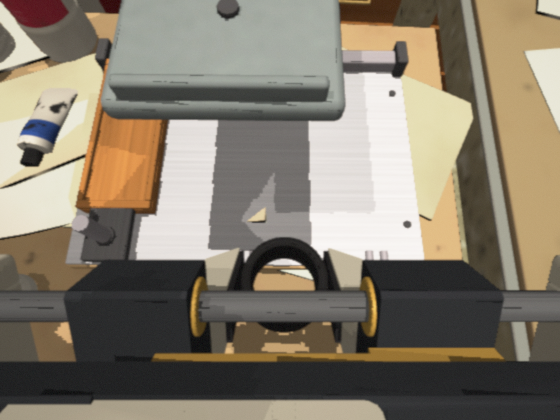

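```bash
python3 -m crank '[[-10,-6,-7.6,-53,-0.2,76.3,0.2],[-10,-6,-7.6,-53,-0.2,76.3,0.2],[-10,-6,-7.6,-53,-0.2,76.3,0.2],[-10,-6,-7.6,-53,-0.2,76.3,0.2],[-10,-6,-7.6,-53,-0.2,76.3,0.2]]'
python3 - <<'E'
from h import *
R=Ro.from_euler("xyz",[np.pi,-.61086,0])
o=robot.observe(); print(o["time"],o["qpos"],o["opening"])
togo([.60,-.18,.15],R)
E
```

```text
time: 6.18
tool_pos: [0.5779, -0.1789, 0.1969]
tool_rot: [-3.14, -0.61, 0.677]
contact_force: [0.3, 1.0, -0.8]
opening: 0.0395
6.175 [-0.71732076  0.45450818  1.65813275  0.71374324  1.03824522 -0.20114488] 0.03953152443543567
shift cm [-1.33  1.47  4.79] turn deg [-22.31   0.08  31.8 ]
```

```bash
python3 -m crank '[[-1.3,1.5,4.8,-22.3,0,31.8,0.2],[-1.3,1.5,4.8,-22.3,0,31.8,0.2],[-1.3,1.5,4.8,-22.3,0,31.8,0.2],[-1.3,1.5,4.8,-22.3,0,31.8,0.2],[-1.3,1.5,4.8,-22.3,0,31.8,0.2]]'
python3 - <<'E'
from h import *
R=Ro.from_euler("xyz",[np.pi,-.61086,0])
o=robot.observe(); print(o["time"],o["qpos"],o["opening"])
togo([.63,-.18,.038],R)
c=shot("wrist","w6"); shot("scene","s6")
print(proj(c,[.63,-.18,.012]))
th=np.linspace(0,2*np.pi,9)
print(proj(c,np.c_[.63+.06*np.cos(th),-.18+.06*np.sin(th),.012+0*th]).round())
E
```

```text
time: 6.8
tool_pos: [0.6008, -0.1777, 0.1502]
tool_rot: [3.141, -0.609, 0.011]
contact_force: [0.7, -0.7, -0.1]
opening: 0.0394
6.8 [-0.56051554  0.42450811  1.88010493  0.82359076  0.43488371  0.31072288] 0.03937065650845094
shift cm [-4.03  0.25 10.87] turn deg [-0.32  0.08  0.52]
[[285.91654768 269.04152398]]
[[286. 204.]
 [240. 222.]
 [217. 268.]
 [234. 320.]
 [285. 343.]
 [337. 321.]
 [355. 270.]
 [333. 223.]
 [286. 204.]]
```

View pics/w6.png

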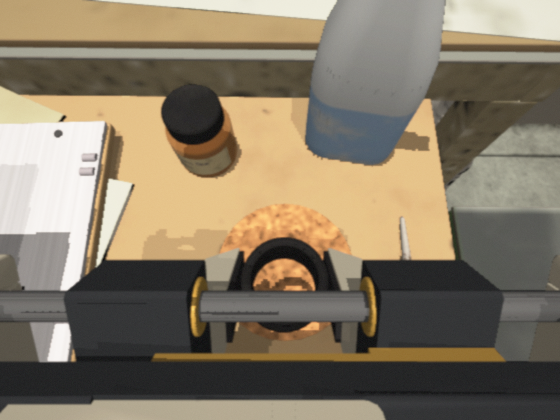

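View pics/s6.png

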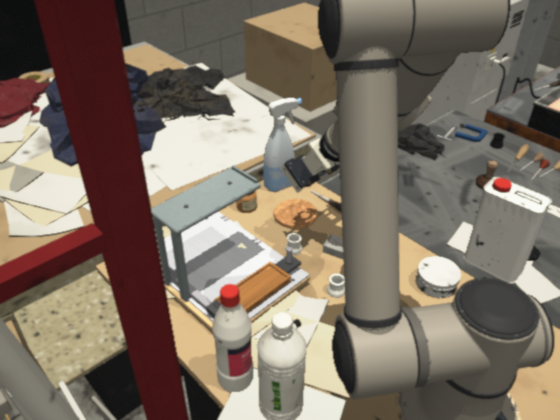

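```bash
python3 -m crank '[[-1.5,0.1,4,0,0,0.5,0.2],[-2.8,0.2,7.5,0,0,0.5,0.2],[-3.7,0.2,10,0,0,0.5,0.2],[-4,0.2,10.7,0,0,0.5,0.2],[-4,0.2,10.7,0,0,0.5,0.2]]'
python3 - <<'E'
from h import *
R=Ro.from_euler("xyz",[np.pi,-.61086,0])
o=robot.observe(); print(o["time"],o["qpos"],o["opening"])
togo([.63,-.18,.0368],R)
E
```

```text
time: 7.52
tool_pos: [0.6294, -0.1819, 0.0383]
tool_rot: [-3.136, -0.609, -0.003]
contact_force: [-0.1, 1.3, -1.1]
opening: 0.0396
7.525 [-0.53570459  0.66053363  1.87770414  1.36293412  0.30710805 -0.23374849] 0.039639224317380886
shift cm [-0.04 -0.19  0.16] turn deg [-0.26  0.12 -0.13]
```

```bash
python3 -m crank '[[-0.1,0,0.15,0,0,0,0.2],[-0.1,0,0.15,0,0,0,0.2],[-0.1,0,0.15,0,0,0,0.2]]'
```

```text
time: 7.9
tool_pos: [0.6296, -0.1815, 0.038]
tool_rot: [-3.137, -0.61, -0.002]
contact_force: [-0.3, -0.1, 0.3]
opening: 0.0399
```

```bash
python3 -m crank '[[0,0,0,0,0,0,0.2],[-0.05,0,0.08,0,0,0,0.2],[-0.05,0,0.08,0,0,0,0.2]]'
```

```text
time: 8.28
tool_pos: [0.6294, -0.1813, 0.0364]
tool_rot: [-3.136, -0.609, -0.003]
contact_force: [0.6, 0.6, -0.4]
opening: 0.0397
```

```bash
python3 -m crank '[[-0.06,0,0.08,0,0,0,0.2],[-0.06,0,0.08,0,0,0,0.2],[-0.06,0,0.08,0,0,0,0.2]]'
```

```text
time: 8.65
tool_pos: [0.6295, -0.1814, 0.0356]
tool_rot: [-3.136, -0.61, -0.003]
contact_force: [0.1, -0.1, 0.4]
opening: 0.0398
```

Release now.

```bash
python3 -m crank '[[0,0,0,0,0,0,0.5],[0,0,0,0,0,0,0.65],[0,0,0,0,0,0,0.75],[0,0,0,0,0,0,0.8]]'
python3 - <<'E'
from h import *
shot("wrist","w7");shot("scene","s7",(260,170,360,250),7)
E
```

```text
time: 9.15
tool_pos: [0.6294, -0.1814, 0.0354]
tool_rot: [-3.136, -0.609, -0.003]
contact_force: [0.6, -0.2, 0.5]
opening: 0.0706
```

View pics/w7.png

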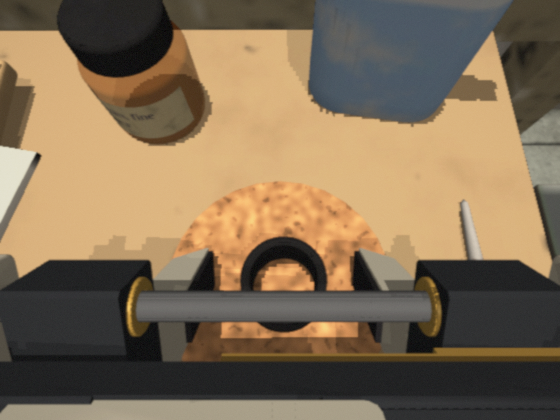

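```bash
python3 -m crank '[[0,0,-4,0,0,0,0.8],[0,0,-10,0,0,0,0.9],[0,0,-13,0,5,0,1]]'
python3 - <<'E'
from h import *
C=cam("scene")
im=cv2.imread("pics/s3.png")
R=Ro.from_euler("xyz",[3.137,-.61,1.625]).as_matrix(); o=np.array([.6316,.0322,.0585])
for hy,z1,col in ((.095,-.147,(0,0,255)),):
    P=[]
    for z in (-.047,-.10,-.147,-.19):
        q=proj(C,[o+R@np.array([a*.0375,b*hy,z]) for a,b in ((1,1),(1,-1),(-1,-1),(-1,1))])
        q=((q-[140,140])*3.3).astype(int); cv2.polylines(im,[q.reshape(-1,1,2)],True,col,1)
q=proj(C,[o+R@np.array([0,0,-z]) for z in (0,.05,.1,.15,.2,.25)]);q=((q-[140,140])*3.3).astype(int)
for a in q: cv2.circle(im,tuple(map(int,a)),3,(0,255,0),-1)
cv2.imwrite("pics/s3o.png",im[:450])
R=Ro.from_euler("xyz",[np.pi,0,0]); ob=robot.observe();print(ob["qpos"],ob["tool_pos"])
togo([.42,-.17,.30],R)
E
```

```text
time: 9.62
tool_pos: [0.5548, -0.1817, 0.1436]
tool_rot: [-3.14, -0.695, 0.002]
contact_force: [0.8, 0.8, -0.2]
opening: 0.0883
[-0.65786851  0.37907266  2.06101078  1.31782131  0.42168972 -0.26063726] [ 0.55399138 -0.18173874  0.1449708 ]
shift cm [ -0.2   -1.2  -20.49] turn deg [ -0.   -40.26   0.23]
```

View pics/s3o.png

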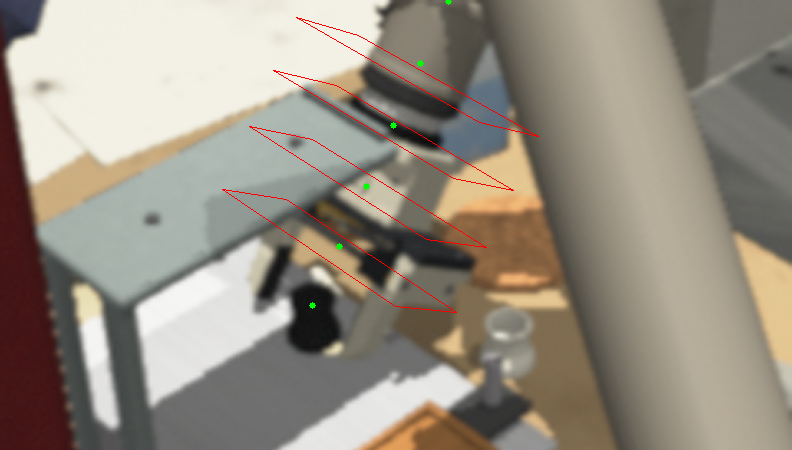

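```bash
cat > kin.py <<'E'
import numpy as np
from scipy.optimize import least_squares
from scipy.spatial.transform import Rotation as Ro
D=[([-1.44498,.342545,1.524753,0,1.27541,-.146014],[.14094,-.50545,.24523],[-3.1405,-.00017,.2718]),
([-.84297,.228941,1.501626,0,1.4102,-.4874],[.378,-.3094,.3105],[3.141,0,1.215]),
([-.642418,.575926,1.15476,.47165,1.80935,-.67202],[.5509,-.1519,.2968],[-3.136,-.615,1.618]),
([-.43418,.730827,1.234853,.533,1.504758,-.61317],[.6309,-.0412,.166],[-3.14,-.612,1.623]),
([-.447984,.707101,1.1932,.52886,1.55951,-.59381],[.6326,-.0518,.1955],[3.134,-.608,1.626]),
([-.717321,.454508,1.658133,.713743,1.038245,-.201145],[.5779,-.1789,.1969],[-3.14,-.61,.677]),
([-.560516,.424508,1.880105,.82359,.43488,.310723],[.6008,-.1777,.1502],[3.141,-.609,.011]),
([-.535705,.660534,1.877704,1.362934,.307108,-.233748],[.6294,-.1819,.0383],[-3.136,-.609,-.003]),
([-.657869,.379073,2.06101,1.317821,.42169,-.260637],[.55399,-.18174,.14497],[-3.14,-.695,.002])]
def fk(q,g):
    h,a1,L2,a3,L4,L6,b1,s4,c6=g
    z=lambda t:Ro.from_euler("z",t).as_matrix(); y=lambda t:Ro.from_euler("y",t).as_matrix()
    A=z(q[0]); p=A@[a1,b1,h]; A=A@y(q[1]); p=p+A@[0,0,L2]; A=A@y(q[2]); p=p+A@[a3,0,L4]; A=A@z(s4*q[3])@y(q[4]); p=p+A@[0,0,L6]; A=A@z(q[5]+c6)
    return p,A
def res(g):
    r=[]
    for q,p,e in D:
        P,A=fk(q,g); r+=list((P-p)*10); r+=list((A-Ro.from_euler("xyz",e).as_matrix()).ravel())
    return r
best=None
for s4 in (1,-1):
  for c6 in (np.pi/2,-np.pi/2,0,np.pi):
    for h in (.2,.4):
        f=least_squares(res,[h,0,.4,0,.4,.2,0,s4,c6])
        if best is None or f.cost<best.cost: best=f
G=best.x
LO=np.array([-2.53,-.77,.04,-1,.28,-3.11]);HI=np.array([2.53,2.02,2.7,4.14,2.66,3.11])
def ik(p,R,q0,w=None):
    M=R.as_matrix()
    f=least_squares(lambda q:np.r_[(fk(q,G)[0]-p)*5,(fk(q,G)[1]-M).ravel()],np.clip(q0,LO+.01,HI-.01),bounds=(LO,HI))
    return f.x,f.cost
if __name__=="__main__": print(best.cost,G.round(4)); print(np.abs(np.reshape(res(G),(-1,12))).max(0).round(3))
E
python3 kin.py
```

```text
6.675999419418061e-05 [ 2.2300e-01 -1.0000e-04  5.0630e-01  4.6600e-02  3.7960e-01  2.9920e-01
  7.6400e-02  9.9950e-01  1.5713e+00]
[0.    0.001 0.    0.005 0.001 0.006 0.002 0.001 0.001 0.006 0.003 0.005]
```

```bash
python3 -m crank '[[-0.2,-1.2,-5,0,-10,0,1],[-0.2,-1.2,-10,0,-20,0,1],[-0.2,-1.2,-15,0,-30,0,1],[-0.2,-1.2,-20.5,0,-40.3,0,1],[-0.2,-1.2,-20.5,0,-40.3,0,1]]'
python3 - <<'E'
from h import *
o=robot.observe(); print(o["time"],o["qpos"])
shot("wrist","w8");shot("scene","s8",(260,170,360,250),7)
E
```

```text
time: 10.3
tool_pos: [0.4225, -0.1714, 0.2982]
tool_rot: [-3.129, -0.089, 0.004]
contact_force: [1.0, 0.6, -0.5]
opening: 0.0917
10.3 [-0.593915    0.13058127  1.66149775  0.0628732   1.28292271  0.95666309]
```

View pics/w8.png

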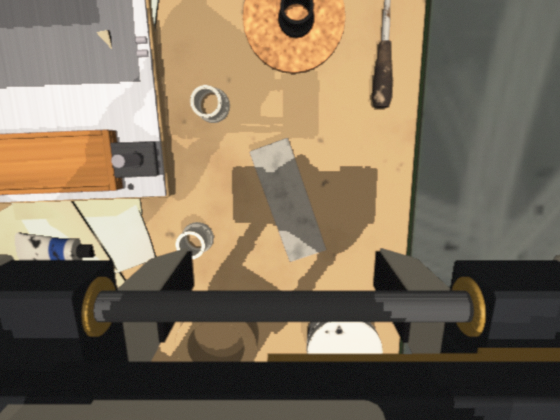

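View pics/s8.png

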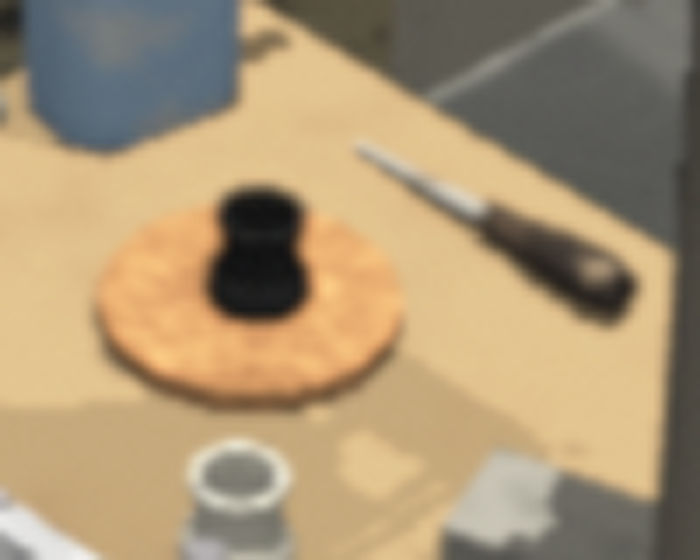

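Run:
```python
from h import *
a=cv2.imread("pics/w8.png")
cv2.imwrite("pics/w8a.png",cv2.resize(a[130:270,235:340],None,fx=4.2,fy=4.2,interpolation=cv2.INTER_CUBIC))
a=cv2.imread("pics/w8.png")
cv2.imwrite("pics/w8b.png",cv2.resize(a[110:210,0:180],None,fx=4.4,fy=4.4,interpolation=cv2.INTER_CUBIC))
```

```text
(no output)
```

View pics/w8a.png

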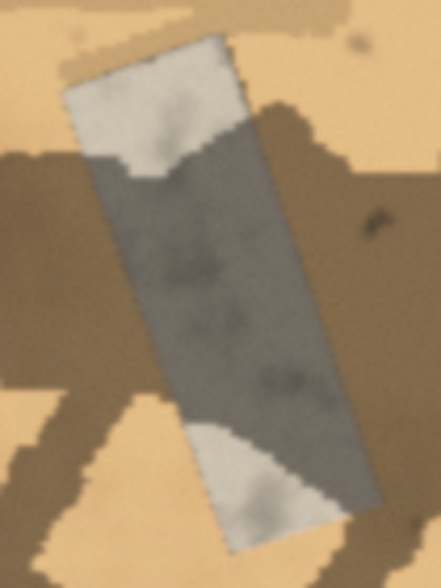

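View pics/w8b.png

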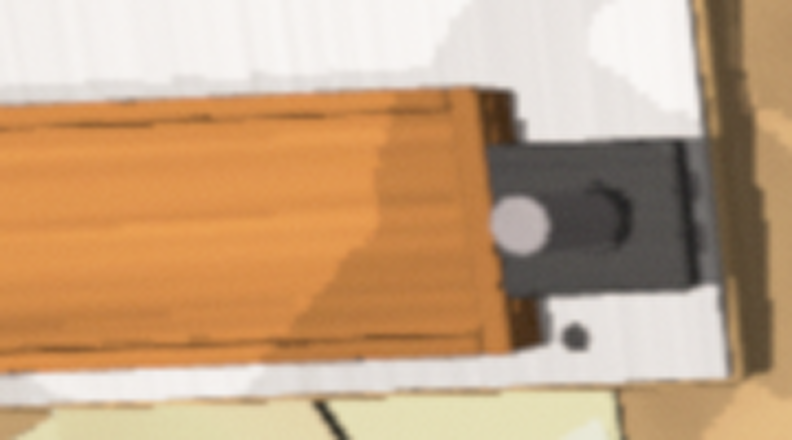

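Run:
```python
from h import *
o=robot.observe(); print(o["tool_pos"],o["tool_rot"],o["qvel"].round(3))
c=shot("wrist","w9",(0,110,340,270),2.35)
a=cv2.imread("pics/w8.png");import pickle; pickle.dump(c,open("w9.pkl","wb"))
g=cv2.absdiff(a,c["frame"][:,:,::-1].copy()).sum(2)[:250]; print(g.mean())
P=[ray(c,(235+u/4.2,130+v/4.2),.025) for u,v in ((64,90),(225,36),(382,503),(233,551))]
for x in P: print(x)
m=np.mean(P,0); l=(P[0]+P[1]-P[2]-P[3])/2; print("c",m,"len",np.linalg.norm(l),"wid",np.linalg.norm(P[0]-P[1]),np.linalg.norm(P[3]-P[2]),"ang",np.degrees(np.arctan2(l[1],l[0])))
w=P[1]-P[0];w2=P[2]-P[3];print(np.degrees(np.arctan2(w[1],w[0]))+90,np.degrees(np.arctan2(w2[1],w2[0]))+90)
for u,v,z in ((475,88,.053),(508,352,.053),(521,224,.096)): print(ray(c,(u/4.4,110+v/4.4),z))
p=[0.58649057,0.12016715,1.62453479]
print(S(-.087,.09,.053,p),S(-.087,.16,.053,p),S(-.115,.125,.096,p))
```

```text
[ 0.42470657 -0.17179218  0.30135991] [-3.13197372 -0.09749579  0.00685837] [-0.007  0.052  0.13   0.122 -0.255 -0.084]
23.323692857142856
[ 0.48194955 -0.12861326  0.025     ]
[ 0.49769119 -0.17530121  0.025     ]
[ 0.35816115 -0.22498581  0.025     ]
[ 0.34225922 -0.17951233  0.025     ]
c [ 0.42001528 -0.17710315  0.025     ] len 0.14839229294436182 wid 0.04927031228692864 0.04817373012251327 ang 19.810562273342835
18.632416911567887 19.27456905723774
[0.50468855 0.02952357 0.053     ]
[0.43642347 0.02664537 0.053     ]
[ 0.47175694 -0.00071449  0.096     ]
[np.float64(0.5012934871492736), np.float64(0.028458605830296604), 0.053] [np.float64(0.4313945366129872), np.float64(0.02469872366115964), 0.053] [np.float64(0.4678479647487851), np.float64(-0.001380915468786435), 0.096]
```

View pics/w9.png

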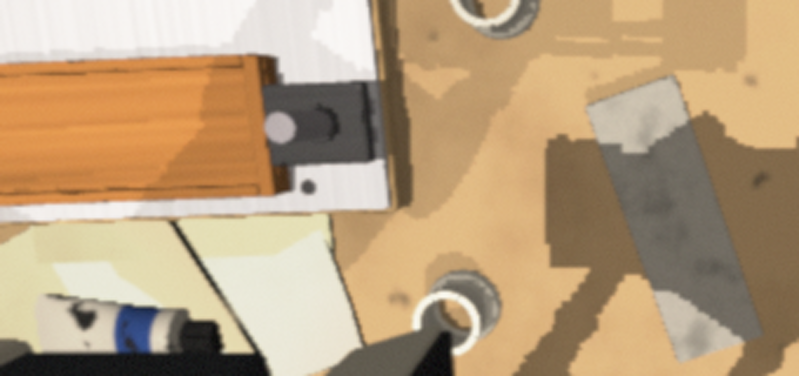

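```bash
cat > st.py <<'E'
from h import *
def stone(c,px):
    P=[ray(c,q,.025) for q in px]
    m=np.mean(P,0); l=(P[0]+P[1]-P[2]-P[3])/2; print("c",m.round(4),"len",np.linalg.norm(l),"wid",np.linalg.norm(P[0]-P[1]),np.linalg.norm(P[3]-P[2]),"ang",np.degrees(np.arctan2(l[1],l[0])))
E
python3 - <<'E'
from st import *
import pickle; c=pickle.load(open("w9.pkl","rb")); f=2.35
stone(c,[(u/f,110+v/f) for u,v in ((588,104),(672,76),(762,333),(682,361))])
for u,v,z in ((248,55,.053),(272,195,.053),(280,127,.096)): print(ray(c,(u/f,110+v/f),z))
E
```

```text
c [ 0.4166 -0.1757  0.025 ] len 0.1475899467601916 wid 0.046017314107835314 0.046713255291531315 ang 20.085070138760823
[0.50090502 0.03261249 0.053     ]
[0.43291754 0.02659434 0.053     ]
[ 0.46857818 -0.00121916  0.096     ]
```

Run:
```python
from kin import *
import h
q0=h.robot.observe()["qpos"]; p0,R0=h.pose(); print(fk(q0,G)[0]-p0)
c=np.array([.4166,-.1757,.029]); th=np.radians(35)
sl=[0.58649,0.12017,1.62453]
rng=np.random.default_rng(0)
def best(p,R,near):
    out=[]
    for k in range(25):
        q,cost=ik(p,R,near if k==0 else near+rng.normal(0,.7,6))
        if cost<1e-6: out.append(q)
    out.sort(key=lambda q:np.abs(q-near).max()); return out[0].round(2) if out else None
for deg in (35,28):
  th=np.radians(deg)
  for psi in (.35,.35+np.pi):
    R=Ro.from_euler("xyz",[np.pi,-th,psi]); z=R.as_matrix()[:,2]; u=np.array([np.cos(psi),np.sin(psi),0])
    g=c-.008*u
    qa=best(g,R,q0); print(deg,psi,"grasp",qa,"up",best(g+[0,0,.08],R,q0 if qa is None else qa))
  R=Ro.from_euler("xyz",[np.pi,-th,sl[2]]); t=np.array(h.S(-.008,.125,.076,sl))
  print("place",best(t,R,q0),"up",best(t+[-.02,0,.1],R,q0))
```

```text
[-1.18967410e-05  5.30623471e-06  2.38045055e-05]
35 0.35 grasp [-0.99  0.56  2.29  1.38  0.6  -1.06] up [-0.99  0.34  2.23  1.04  0.7  -0.64]
35 3.491592653589793 grasp [-0.32  0.79  1.58 -0.38  1.29 -2.04] up [-0.32  0.67  1.54 -0.37  1.44 -2.1 ]
place [-0.3   0.57  1.91  0.68  1.02 -0.83] up [-0.31  0.37  1.88  0.61  1.21 -0.68]
28 0.35 grasp [-0.9   0.52  2.24  1.16  0.51 -0.75] up [-0.9   0.32  2.18  0.82  0.65 -0.35]
28 3.491592653589793 grasp [-0.36  0.73  1.65 -0.34  1.17 -2.08] up [-0.36  0.61  1.61 -0.32  1.32 -2.14]
place [-0.24  0.53  1.91  0.59  0.94 -0.7 ] up [-0.25  0.33  1.87  0.51  1.15 -0.56]
```

Run:
```python
from h import *
import pickle; c=pickle.load(open("w9.pkl","rb")); C=cam("scene")
im=C["frame"][:,:,::-1]; cv2.imwrite("pics/s9.png",cv2.resize(im[220:320,300:480],None,fx=4.4,fy=4.4,interpolation=cv2.INTER_CUBIC))
cv2.imwrite("pics/w9f.png",c["frame"][:,:,::-1])
for z in (0,.05,.1): print(ray(C,(438,268),z))
```

```text
[ 2.47694667e-01 -2.97105167e-01 -1.11022302e-16]
[ 0.22439125 -0.24710299  0.05      ]
[ 0.20108783 -0.19710082  0.1       ]
```

View pics/s9.png

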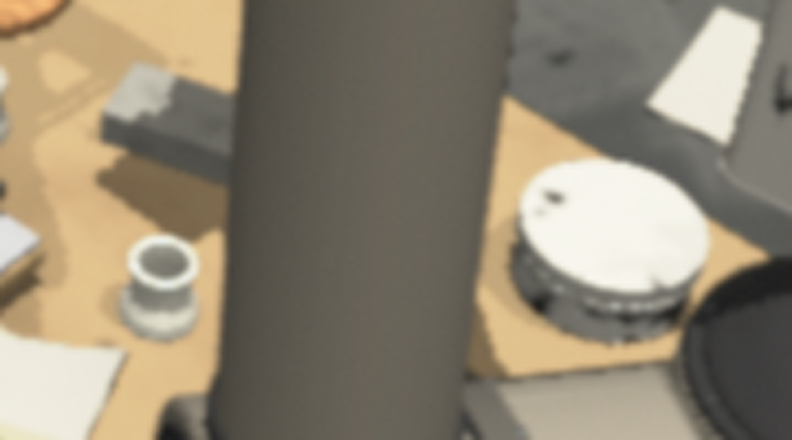

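View pics/w9f.png

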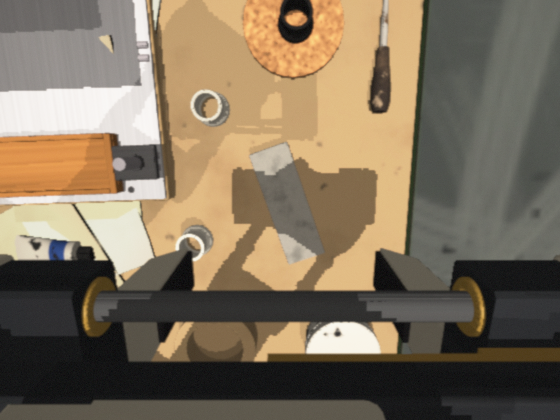

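Run:
```python
from h import *
psi=.35;R=Ro.from_euler("xyz",[np.pi,-.61086,psi]); z=R.as_matrix()[:,2]; u=np.array([np.cos(psi),np.sin(psi),0])
g=np.array([.4166,-.1757,.029])-.008*u; print(g)
togo(g-.09*z,R)
```

```text
[ 0.40908502 -0.17844318  0.029     ]
shift cm [-8.33  2.79 18.6 ] turn deg [  6.05  28.93 -18.81]
```

```bash
python3 -m crank '[[-3,1,6,2,9,-6,1],[-6,2,12,4,19,-12,1],[-8.3,2.8,18.6,6,28.9,-18.8,1],[-8.3,2.8,18.6,6,28.9,-18.8,1],[-8.3,2.8,18.6,6,28.9,-18.8,1]]'
python3 - <<'E'
from h import *
psi=.35;R=Ro.from_euler("xyz",[np.pi,-.61086,psi]); z=R.as_matrix()[:,2]; u=np.array([np.cos(psi),np.sin(psi),0])
g=np.array([.4166,-.1757,.029])-.008*u; print(g)
togo(g-.09*z,R); togo(g,R)
c=shot("wrist","w10")
import pickle; pickle.dump(c,open("w10.pkl","wb"))
E
```

```text
time: 11.12
tool_pos: [0.3724, -0.1879, 0.1291]
tool_rot: [-3.089, -0.547, 0.303]
contact_force: [0.3, -0.0, -0.7]
opening: 0.092
[ 0.40908502 -0.17844318  0.029     ]
shift cm [-2.55  0.51  1.51] turn deg [-1.51  3.62 -2.37]
shift cm [-1.97  0.74 10.49] turn deg [-1.51  3.62 -2.37]
```

View pics/w10.png

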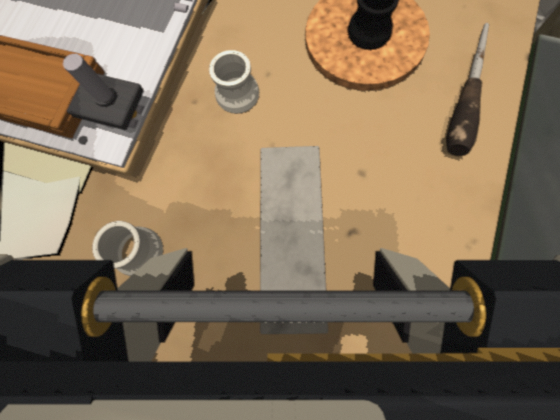

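```bash
python3 -m crank '[[-2,0.5,1,-1.5,3.6,-2.4,1],[-2.3,0.6,1.5,-1.5,3.6,-2.4,1],[-2.3,0.6,1.5,-1.5,3.6,-2.4,1],[-2.3,0.6,1.5,-1.5,3.6,-2.4,1]]'
python3 - <<'E'
from st import *
psi=.35;R=Ro.from_euler("xyz",[np.pi,-.61086,psi]); z=R.as_matrix()[:,2]; u=np.array([np.cos(psi),np.sin(psi),0])
g=np.array([.4166,-.1757,.029])-.008*u
togo(g-.09*z,R); togo(g,R); print(robot.observe()["qvel"].round(2))
c=shot("wrist","w11",(240,100,350,300),3)
import pickle; pickle.dump(c,open("w11.pkl","wb"))
s=.05*.5;a=np.array([np.cos(.35),np.sin(.35),0]);b=np.array([-a[1],a[0],0])
q=proj(c,[np.array([.4166,-.1757,.025])+.075*i*a+.025*j*b for i,j in((1,1),(1,-1),(-1,-1),(-1,1))]); print(((q-[240,100])*3).round())
E
```

```text
time: 11.68
tool_pos: [0.3645, -0.1965, 0.1067]
tool_rot: [3.14, -0.61, 0.354]
contact_force: [-0.5, 0.6, 0.2]
opening: 0.0916
shift cm [-0.52 -0.17  0.12] turn deg [-0.04  0.05  0.17]
shift cm [-0.51 -0.17  9.12] turn deg [-0.04  0.05  0.17]
[ 0.   -0.01 -0.    0.01  0.   -0.02]
[[ 32.  93.]
 [218.  94.]
 [235. 684.]
 [  9. 683.]]
```

View pics/w11.png

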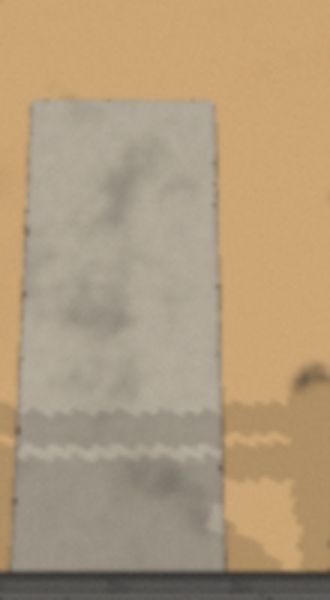

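```bash
python3 -m crank '[[-0.6,-0.2,4,0,0,0.2,1],[-0.6,-0.2,7,0,0,0.2,1],[-0.6,-0.2,8.5,0,0,0.2,1],[-0.6,-0.2,9.05,0,0,0.2,1],[-0.6,-0.2,9.05,0,0,0.2,1]]'
python3 - <<'E'
from st import *
psi=.35;R=Ro.from_euler("xyz",[np.pi,-.61086,psi]); u=np.array([np.cos(psi),np.sin(psi),0])
g=np.array([.415,-.1762,.029])-.008*u
togo(g,R); print(robot.observe()["qvel"].round(2))
c=shot("wrist","w12")
E
```

```text
time: 12.35
tool_pos: [0.4077, -0.1785, 0.029]
tool_rot: [-3.141, -0.611, 0.35]
contact_force: [-0.3, 0.1, 0.7]
opening: 0.0923
shift cm [-0.03  0.04 -0.02] turn deg [-0.04  0.    0.  ]
[-0.01 -0.01  0.   -0.01  0.    0.  ]
```

View pics/w12.png

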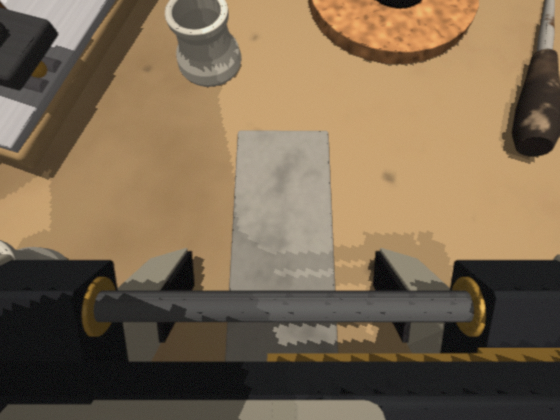

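```bash
python3 -m crank '[[0,0,0,0,0,0,0.6],[0,0,0,0,0,0,0.4],[0,0,0,0,0,0,0.4],[0,0,0,0,0,0,0.4],[0,0,0,0,0,0,0.4]]' 45; python3 -m crank '[[0,0,0,0,0,0,0.4],[0,0,0,0,0,0,0.4]]' 45; python3 -m crank '[[0.6,0,-0.8,0,0,0,0.4],[1.7,0,-2.5,0,0,0,0.4],[2.9,0,-4.1,0,0,0,0.4],[4.6,0,-6.5,0,0,0,0.4],[6.9,0,-9.8,0,0,0,0.4]]'
python3 - <<'E'
from h import *
c=shot("wrist","w13")
E
```

```text
time: 13.02
tool_pos: [0.4074, -0.1785, 0.0287]
tool_rot: [-3.14, -0.611, 0.349]
contact_force: [-0.9, 0.1, 2.0]
opening: 0.0497
time: 13.28
tool_pos: [0.4074, -0.1785, 0.0287]
tool_rot: [-3.14, -0.611, 0.349]
contact_force: [-2.2, 0.1, 2.6]
opening: 0.0495
time: 13.9
tool_pos: [0.407, -0.178, 0.1484]
tool_rot: [-3.137, -0.608, 0.347]
contact_force: [1.0, -0.4, -4.7]
opening: 0.0492
```

View pics/w13.png

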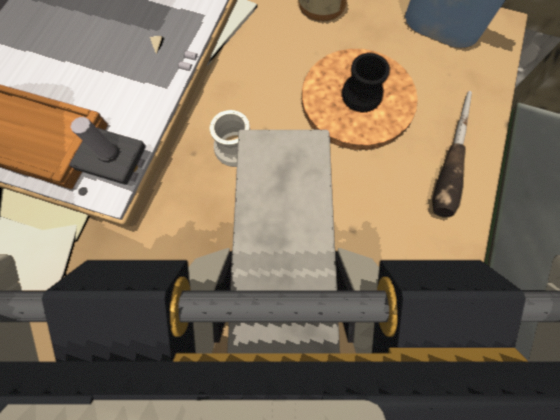

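Run:
```python
from h import *
p=[.58649,.12017,1.62453]
R=Ro.from_euler("xyz",[np.pi,-.61086,p[2]])
X=S(-.008,.175,.17,p); print(X); togo(X,R)
from kin import ik
q=robot.observe()["qpos"]; print(ik(np.array(X),R,q))
```

```text
[np.float64(0.4121722411913422), np.float64(0.10278267806916151), 0.17]
shift cm [  9.22 -26.38   4.28] turn deg [ 42.03   0.08 -59.77]
(array([-0.34127128,  0.33464747,  1.95931367,  0.60861156,  1.1846632 ,
       -0.72782128]), np.float64(6.1557752494009466e-18))
```

```bash
python3 -m crank '[[3,-4,-1,6,0,-9,0.4],[5,-10,1,12,0,-18,0.4],[7,-16,2.5,19,0,-27,0.4],[9.2,-22,4,25,0,-36,0.4],[9.2,-26.4,4.3,31,0,-45,0.4]]'
python3 - <<'E'
from h import *
p=[.58649,.12017,1.62453]
R=Ro.from_euler("xyz",[np.pi,-.61086,p[2]])
togo(S(-.008,.175,.17,p),R)
E
```

```text
time: 14.58
tool_pos: [0.4111, 0.1056, 0.1656]
tool_rot: [3.135, -0.608, 1.298]
contact_force: [0.3, 0.1, -4.8]
opening: 0.0491
shift cm [ 0.05  0.18 -0.5 ] turn deg [ 11.12   0.21 -15.35]
```

```bash
python3 -m crank '[[0,0.2,-0.5,6,0,-8,0.4],[0,0.2,-0.5,11.1,0,-15.3,0.4],[0,0.2,-0.5,11.1,0,-15.3,0.4],[0,0.2,-0.5,11.1,0,-15.3,0.4]]'
python3 - <<'E'
from h import *
p=[.58649,.12017,1.62453]
R=Ro.from_euler("xyz",[np.pi,-.61086,p[2]])
togo(S(-.008,.175,.085,p),R)
import pickle
c=shot("wrist","w14"); d=shot("scene","s14",(140,150,360,330),3.4); pickle.dump(c,open("w14.pkl","wb"))
for l in [(-.087,.09,.053),(-.087,.16,.053),(.087,.16,.053),(.087,.09,.053),(-.115,.125,.096)]: print(proj(c,S(*l,p))[0].round(1))
E
```

```text
time: 15.08
tool_pos: [0.4118, 0.1006, 0.1698]
tool_rot: [-3.138, -0.608, 1.612]
contact_force: [-0.1, 1.2, -4.7]
opening: 0.0496
shift cm [-4.67  0.07  7.08] turn deg [ 0.22  0.14 -0.58]
[407.2 414. ]
[308.1 415.1]
[301.5 187.5]
[381.9 186.7]
[377.5 490.2]
```

View pics/w14.png

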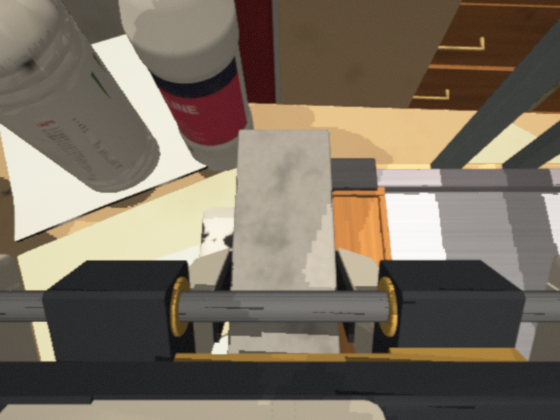

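View pics/s14.png

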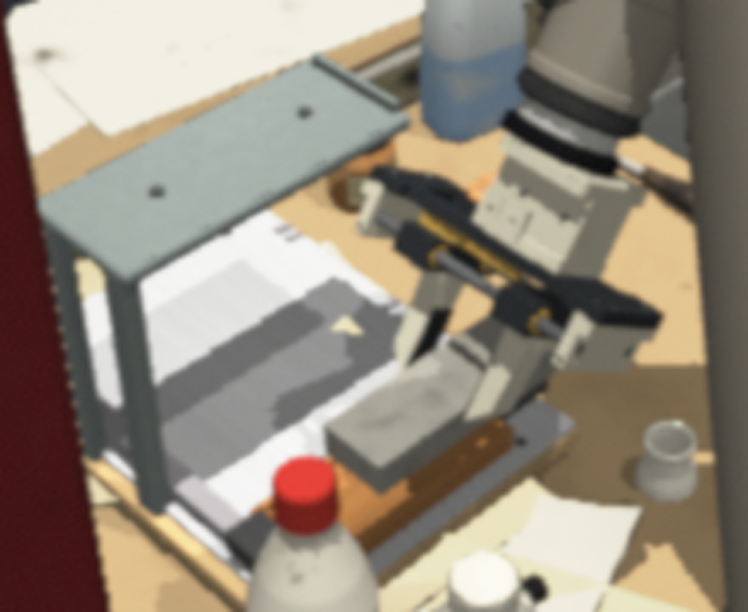

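```bash
python3 -m crank '[[-1.5,0,2.3,0.2,0.1,-0.6,0.4],[-3,0.1,4.6,0.2,0.1,-0.6,0.4],[-4.3,0.1,6.5,0.2,0.1,-0.6,0.4],[-4.6,0.1,7,0.2,0.1,-0.6,0.4],[-4.6,0.1,7,0.2,0.1,-0.6,0.4]]'
python3 - <<'E'
from h import *
p=[.58649,.12017,1.62453]
R=Ro.from_euler("xyz",[np.pi,-.61086,p[2]])
togo(S(-.008,.125,.085,p),R)
import pickle
c=shot("wrist","w15",(200,90,440,270),3.3); d=shot("scene","s15",(180,200,330,310),5); pickle.dump(c,open("w15.pkl","wb"))
for l in [(.087,.16,.053),(.087,.09,.053),(0,.09,.053)]: print(((proj(c,S(*l,p))[0]-[200,90])*3.3).round(1))
print(pose()[0],robot.observe()["qvel"].round(2))
E
```

```text
time: 15.8
tool_pos: [0.4132, 0.1026, 0.087]
tool_rot: [3.14, -0.61, 1.627]
contact_force: [0.0, -0.3, -4.3]
opening: 0.0498
shift cm [-0.11  4.9   0.18] turn deg [0.02 0.06 0.13]
[353.  165.1]
[715.1 166.2]
[779.3 620.3]
[0.41362768 0.10251739 0.08742667] [ 0.   -0.01 -0.   -0.   -0.   -0.  ]
```

View pics/w15.png

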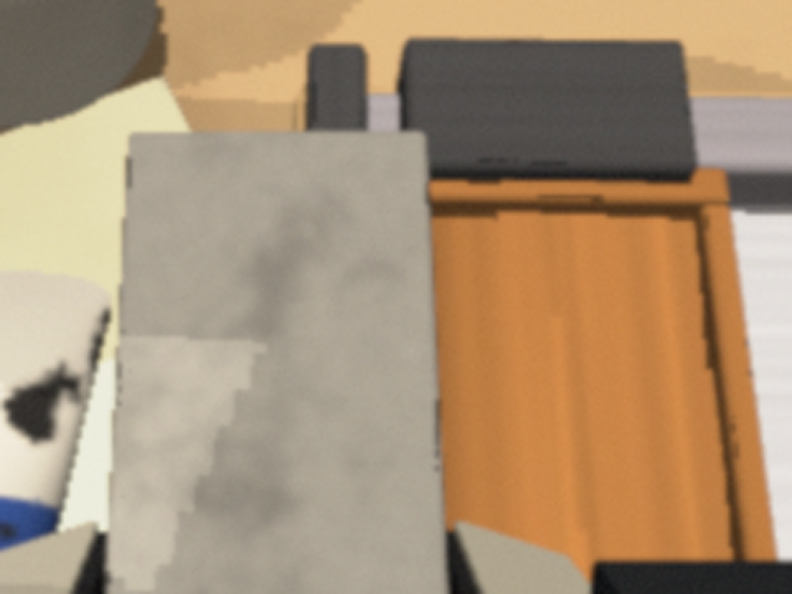

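View pics/s15.png

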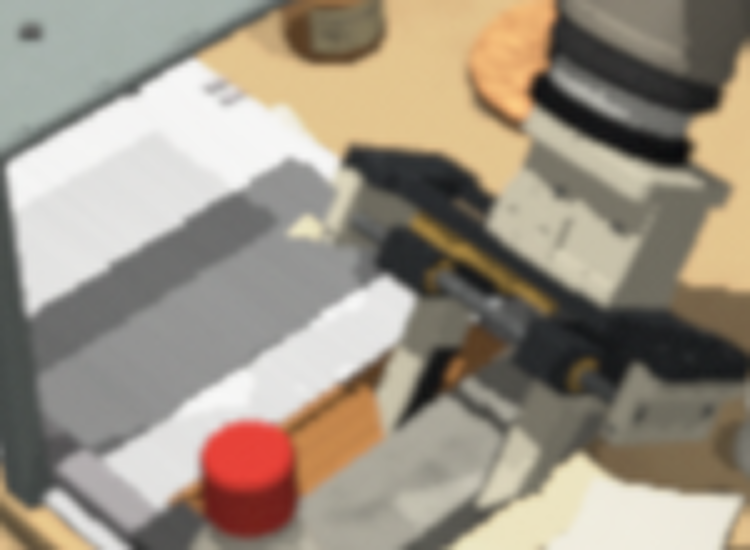

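Run:
```python
from h import *
import pickle; c=pickle.load(open("w15.pkl","rb")); p=np.array([.58649,.12017,1.62453])
def toS(X): d=np.array(X[:2])-p[:2]; cs,sn=np.cos(p[2]),np.sin(p[2]); return np.round([1e3*(cs*d[0]+sn*d[1]),1e3*(-sn*d[0]+cs*d[1])],1)
f=lambda u,v,z: toS(ray(c,(200+u/3.3,90+v/3.3),z))
print("carrier corner (87,90)",f(728,170,.053)); print("far edge pts", f(752,380,.053),f(776,560,.053))
print("left lip outer",f(600,178,.053),f(450,180,.053),"inner",f(450,205,.053),f(690,202,.053))
print("far lip inner",f(697,220,.053),f(735,540,.053))
z=.0874-.0287+.025
print("stone end",f(131,133,z),f(426,133,z),"sides",f(108,560,z),f(445,560,z))
print("tcp",toS(pose()[0]))
```

```text
carrier corner (87,90) [86.2 87.6]
far edge pts [43.  88.8] [10.2 89.1]
left lip outer [ 84.3 112.5] [ 83.8 141.4] inner [ 78.4 141.7] [79.2 95.8]
far lip inner [75.4 94.9] [13.7 95.7]
stone end [ 74.5 198.7] [ 74.7 150.4] sides [  4.1 198.9] [  4.2 150.6]
tcp [ -8.3 173.6]
```

```bash
python3 -m crank '[[0,1.5,0,0,0,0,0.4],[0,3,0,0,0,0,0.4],[0,4.4,0,0,0,0,0.4],[0,5.05,0,0,0,0,0.4],[0,5.05,0,0,0,0,0.4]]'
python3 - <<'E'
from h import *
import pickle
p=np.array([.58649,.12017,1.62453])
c=shot("wrist","w16",(200,90,440,270),3.3); d=shot("scene","s16",(180,200,330,310),5); pickle.dump(c,open("w16.pkl","wb"))
def toS(X): d=np.array(X[:2])-p[:2]; cs,sn=np.cos(p[2]),np.sin(p[2]); return np.round([1e3*(cs*d[0]+sn*d[1]),1e3*(-sn*d[0]+cs*d[1])],1)
print(toS(pose()[0]),pose()[0])
E
```

```text
time: 16.52
tool_pos: [0.4637, 0.1056, 0.0869]
tool_rot: [3.139, -0.609, 1.629]
contact_force: [-0.4, -0.3, -4.6]
opening: 0.0496
[ -7.9 124. ] [0.46305365 0.10562665 0.08673972]
```

View pics/w16.png

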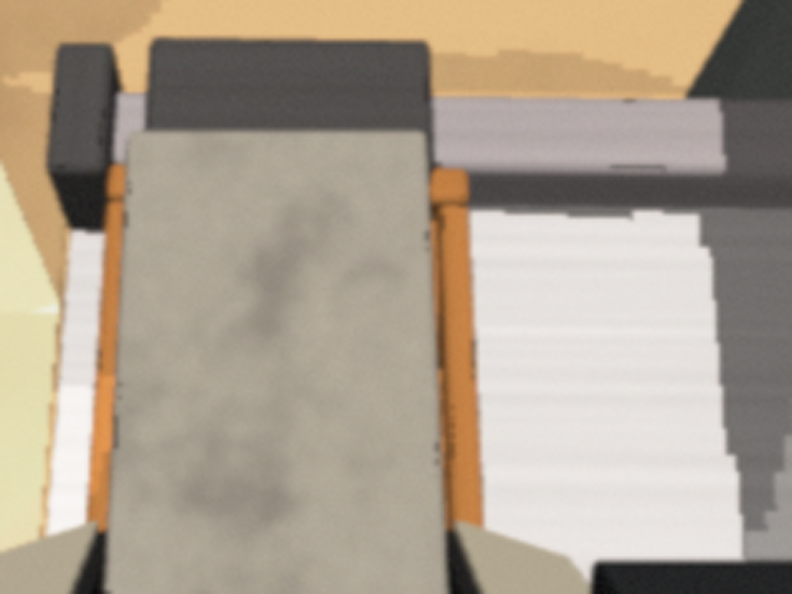

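View pics/s16.png

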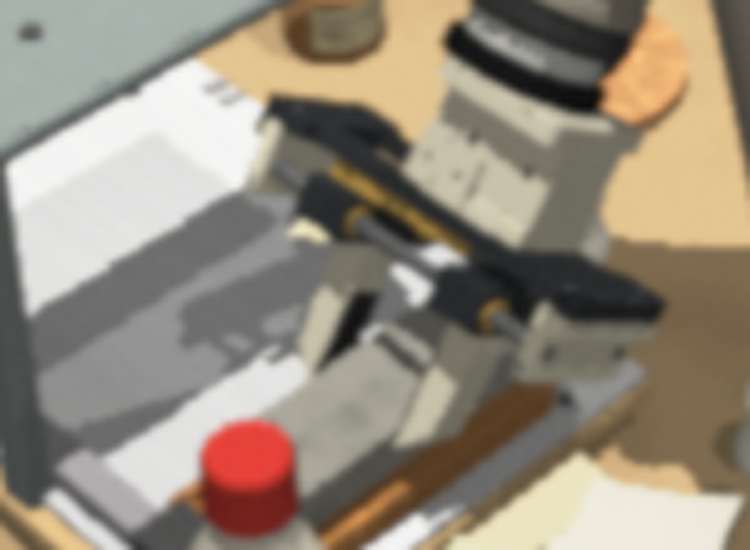

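Run:
```python
from h import *
import pickle; c=pickle.load(open("w16.pkl","rb")); p=np.array([.58649,.12017,1.62453])
def toS(X): d=np.array(X[:2])-p[:2]; cs,sn=np.cos(p[2]),np.sin(p[2]); return np.round([1e3*(cs*d[0]+sn*d[1]),1e3*(-sn*d[0]+cs*d[1])],1)
f=lambda u,v,z: toS(ray(c,(200+u/3.3,90+v/3.3),z))
print("carrier corners",f(107,170,.053),f(470,172,.053),"lower",f(90,520,.053),f(484,520,.053))
print("far lip inner",f(435,215,.053),f(450,510,.053))
z=.0868-.0287+.025
print("stone",f(128,133,z),f(427,133,z),"sides",f(106,560,z),f(445,560,z))
p2=pose()[0];print(toS(p2),p2)
```

```text
carrier corners [ 85.8 157. ] [85.7 87. ] lower [ 17.  156.3] [17.3 88.2]
far lip inner [76.4 94.2] [19.1 94. ]
stone [ 75.  148.7] [75.2 99.7] sides [  4.4 148.7] [ 4.5 99.9]
[ -7.9 124. ] [0.46305365 0.10562665 0.08673972]
```

```bash
python3 -m crank '[[0,0.16,0,0,0,-0.2,0.4],[-0.2,0.16,0.2,0,0,-0.2,0.4],[-0.4,0.16,0.4,0,0,-0.2,0.4],[-0.5,0.16,0.6,0,0,-0.2,0.4],[-0.5,0.16,0.6,0,0,-0.2,0.4]]'
python3 - <<'E'
from h import *
import pickle
c=shot("wrist","w17",(200,90,440,270),3.3); pickle.dump(c,open("w17.pkl","wb"))
E
```

```text
time: 17.25
tool_pos: [0.4651, 0.105, 0.0788]
tool_rot: [3.138, -0.61, 1.632]
contact_force: [0.0, -0.9, -4.2]
opening: 0.0498
```

View pics/w17.png

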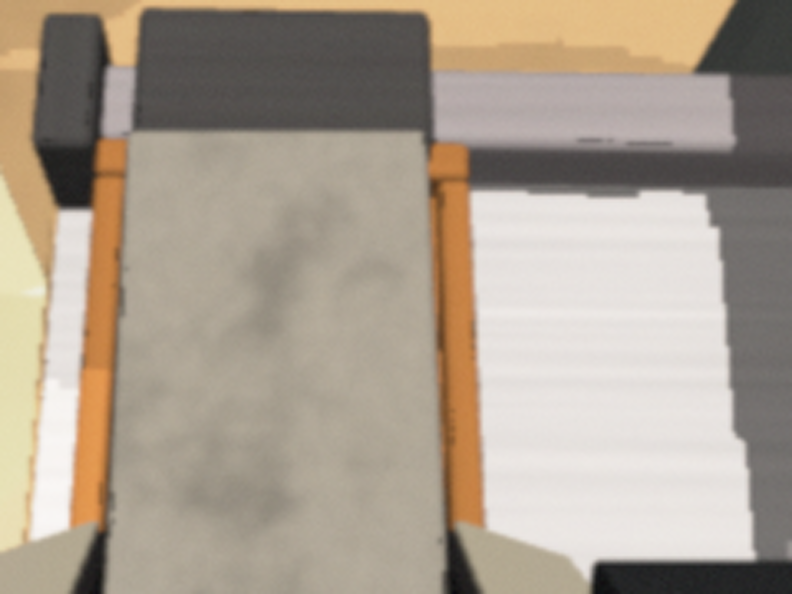

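```bash
python3 -m crank '[[-0.1,0,0.12,0,0,0,0.4],[-0.15,0,0.2,0,0,0,0.4],[-0.15,0,0.2,0,0,0,0.4]]'; python3 -m crank '[[-0.05,0,0.06,0,0,0,0.4],[-0.05,0,0.06,0,0,0,0.4]]'
```

```text
time: 17.68
tool_pos: [0.4653, 0.1049, 0.0765]
tool_rot: [3.137, -0.61, 1.633]
contact_force: [-0.5, -0.0, -3.6]
opening: 0.05
time: 17.92
tool_pos: [0.4654, 0.1048, 0.0759]
tool_rot: [3.137, -0.61, 1.633]
contact_force: [-0.7, -1.3, -2.3]
opening: 0.0495
```

```bash
python3 -m crank '[[-0.03,0,0.04,0,0,0,0.4],[-0.03,0,0.04,0,0,0,0.4],[-0.03,0,0.04,0,0,0,0.65],[-0.03,0,0.04,0,0,0,0.65],[-0.03,0,0.04,0,0,0,0.65]]' 10
python3 - <<'E'
from h import *
import pickle
c=shot("wrist","w18");d=shot("scene","s18",(180,200,330,310),5)
E
```

```text
time: 18.55
tool_pos: [0.4653, 0.1048, 0.0752]
tool_rot: [3.137, -0.61, 1.633]
contact_force: [-0.9, -0.2, 0.7]
opening: 0.0595
```

View pics/w18.png

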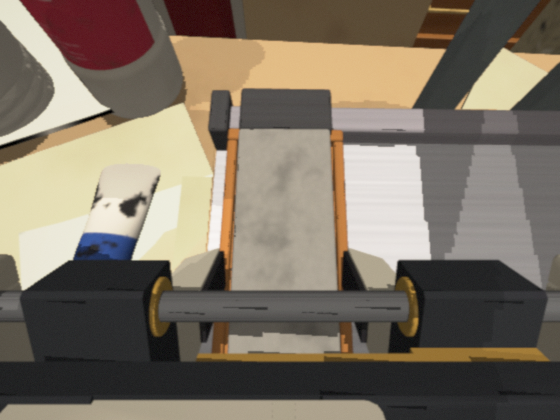

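View pics/s18.png

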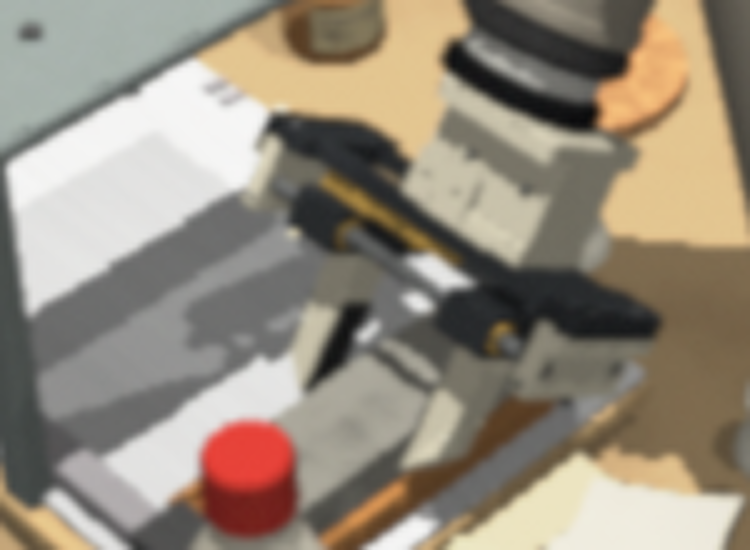

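```bash
python3 -m crank '[[0,0,0,0,0,0,0.75],[0,0,-1.5,0,0,0,0.75],[0,0,-3.5,0,0,0,0.75],[0,-2.5,-4,0,0,0,0.75],[0,-6,-5,0,0,0,0.75]]'
python3 - <<'E'
from h import *
import pickle
p=np.array([.58649,.12017,1.62453])
R=Ro.from_euler("xyz",[np.pi,-.61086,p[2]]);z=R.as_matrix()[:,2]
P=np.array(S(-.115,.125,.082,p)); togo(P-.11*z,R)
c=shot("wrist","w19");d=shot("scene","s19",(180,200,330,310),5)
E
```

```text
time: 19.27
tool_pos: [0.4069, 0.0718, 0.1168]
tool_rot: [3.135, -0.609, 1.634]
contact_force: [0.5, -0.8, -0.1]
opening: 0.069
shift cm [ -8.32   5.65 -12.51] turn deg [0.06 0.12 0.44]
```

View pics/w19.png

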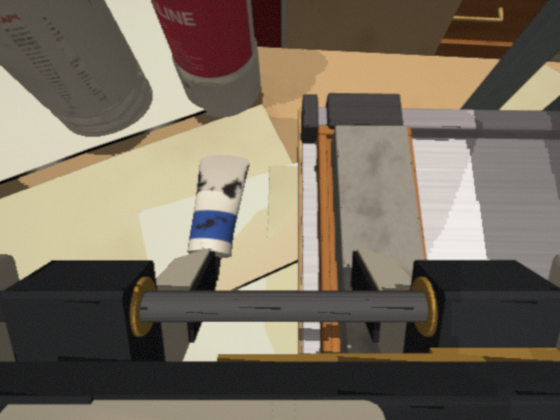

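View pics/s19.png

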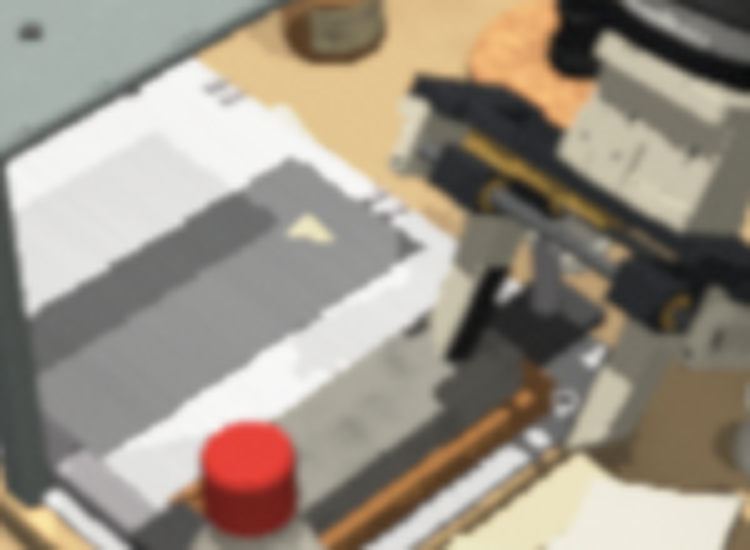

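```bash
python3 -m crank '[[-1,0,-6,0,0,0.4,0.6],[-4,1,-11,0,0,0.4,0.6],[-8.3,3.5,-12.5,0,0,0.4,0.6],[-8.3,5.6,-12.5,0,0,0.4,0.6],[-8.3,5.6,-12.5,0,0,0.4,0.6]]'
python3 - <<'E'
from h import *
import pickle
p=np.array([.58649,.12017,1.62453])
R=Ro.from_euler("xyz",[np.pi,-.61086,p[2]]);z=R.as_matrix()[:,2]
P=np.array(S(-.115,.125,.082,p)); togo(P,R)
c=shot("wrist","w20")
print(proj(c,[S(-.115,.125,.096,p),S(-.115,.125,.054,p)]))
E
```

```text
time: 20.0
tool_pos: [0.472, -0.0642, 0.1713]
tool_rot: [3.141, -0.609, 1.625]
contact_force: [-0.1, -0.9, 0.5]
opening: 0.0554
shift cm [ 0.06 -0.08 10.92] turn deg [ 0.04  0.12 -0.  ]
[[283.51788685 208.99446217]
 [283.43841402 225.52410736]]
```

View pics/w20.png

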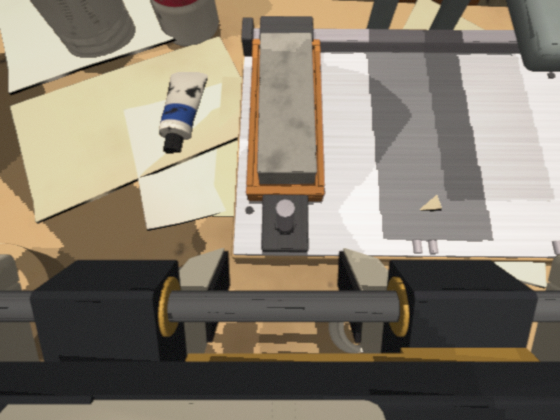

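```bash
python3 -m crank '[[0,0,4,0,0,0,0.6],[0,0,8,0,0,0,0.6],[0,0,10,0,0,0,0.6],[0.05,0,10.9,0,0,0,0.6],[0.05,0,10.9,0,0,0,0.6]]'
python3 - <<'E'
from h import *
c=shot("wrist","w21"); d=shot("scene","s21",(180,180,330,290),5)
E
```

```text
time: 20.68
tool_pos: [0.4673, -0.0005, 0.0824]
tool_rot: [-3.141, -0.61, 1.625]
contact_force: [-0.0, 0.7, 0.7]
opening: 0.0553
```

View pics/w21.png

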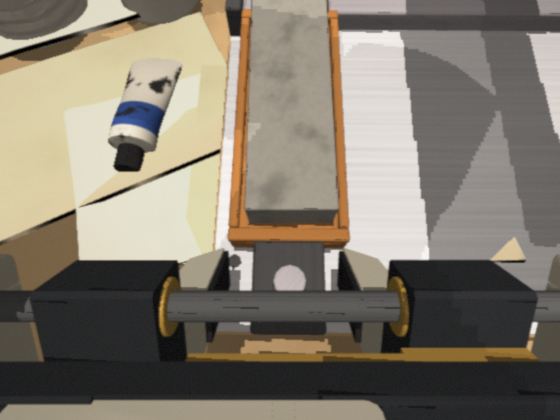

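View pics/s21.png

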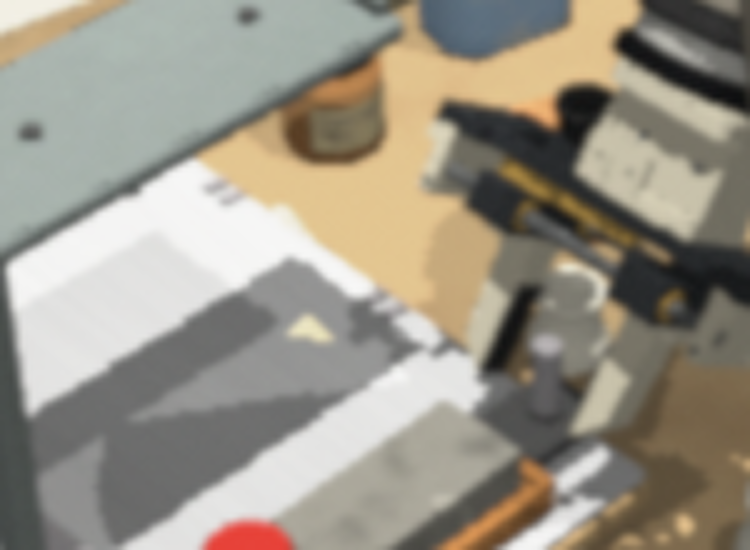

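```bash
python3 -m crank '[[0,0.1,0,0,0,0,0.3],[0,0.1,0,0,0,0,0.1],[0,0.1,0,0,0,0,0.1],[0,0.1,0,0,0,0,0.1],[0,0.1,0,0,0,0,0.1]]' 20;python3 -m crank '[[0,0,0,0,0,0,0.1],[0,0,0,0,0,0,0.1]]' 20
```

```text
time: 21.4
tool_pos: [0.4693, -0.0007, 0.0822]
tool_rot: [3.14, -0.609, 1.624]
contact_force: [3.2, 1.7, -0.9]
opening: 0.0136
time: 21.65
tool_pos: [0.4691, -0.0007, 0.0822]
tool_rot: [3.141, -0.609, 1.625]
contact_force: [4.4, 1.3, -1.9]
opening: 0.0137
```

```bash
python3 -m crank '[[0,1,0,0,0,0,0.1],[0,2.5,0,0,0,0,0.1],[0,4.5,0,0,0,0,0.1],[0,6.5,0,0,0,0,0.1],[0,8.5,0,0,0,0,0.1]]'; python3 -m crank '[[0,1.5,0,0,0,0,0.1],[0,2.8,0,0,0,0,0.1],[0,3.6,0,0,0,0,0.1],[0,4,0,0,0,0,0.1],[0,4,0,0,0,0,0.1]]'
python3 - <<'E'
from h import *
c=shot("wrist","w22"); d=shot("scene","s22",(180,160,330,270),5)
E
```

```text
time: 22.28
tool_pos: [0.5535, 0.0032, 0.0821]
tool_rot: [-3.14, -0.608, 1.624]
contact_force: [-0.8, -5.3, 3.3]
opening: 0.0135
time: 22.9
tool_pos: [0.5945, 0.005, 0.0822]
tool_rot: [3.139, -0.608, 1.625]
contact_force: [5.4, -3.5, 0.9]
opening: 0.0134
```

View pics/w22.png

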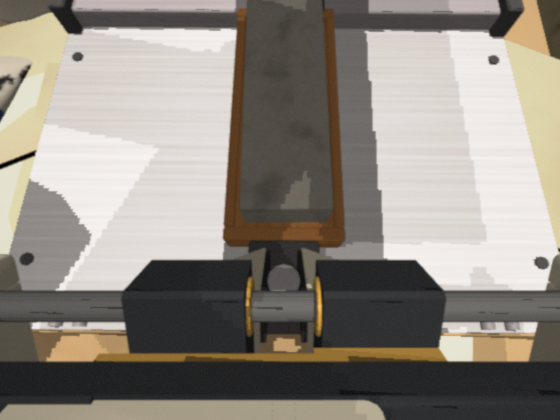

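View pics/s22.png

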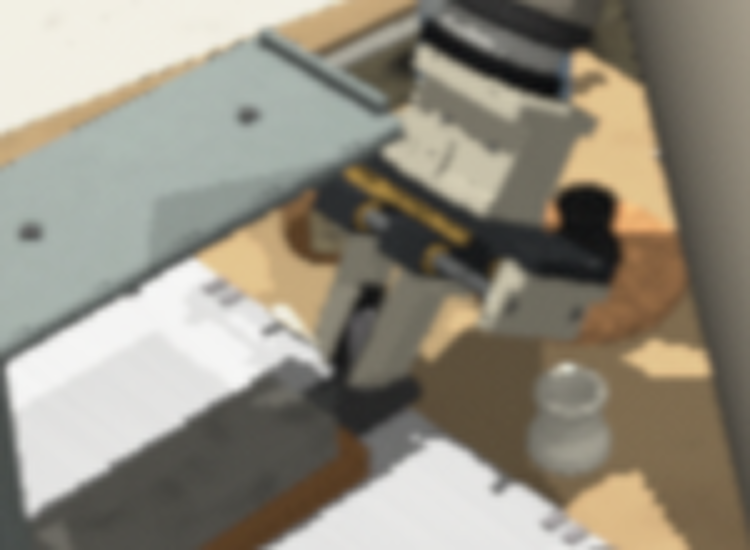

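```bash
python3 -m crank '[[0,0,0,0,0,0,0.3],[0,0,0,0,0,0,0.5],[0,0,0,0,0,0,0.6],[0,0,0,0,0,0,0.6],[0,0,0,0,0,0,0.6]]'
python3 - <<'E'
from h import *
c=shot("wrist","w23")
E
```

```text
time: 23.62
tool_pos: [0.5933, 0.0061, 0.082]
tool_rot: [-3.141, -0.61, 1.624]
contact_force: [-0.3, -0.6, 0.4]
opening: 0.0542
```

View pics/w23.png

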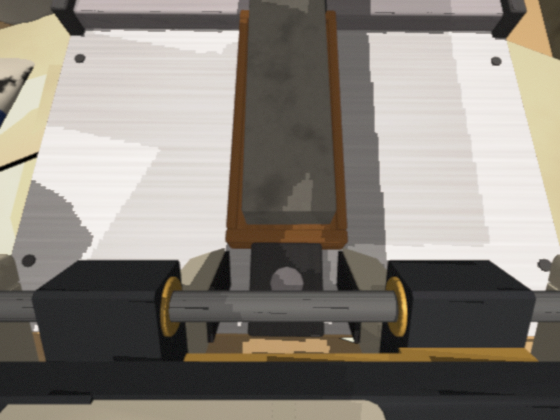

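Post free at (287,280), forces near zero. Back out the way I came.

```bash
python3 -m crank '[[0,0,-4,0,0,0,0.6],[0,0,-8,0,0,0,0.6],[0,0,-12,0,0,0,0.6],[0,-2,-14,0,0,0,0.6],[0,-4,-14,0,0,0,0.6]]'
python3 - <<'E'
from h import *
p=np.array([.58649,.12017,1.62453])
c=shot("wrist","w24",(100,0,500,270),2)
d=shot("scene","s24",(140,160,360,320),3.6);shot("top","t24",(180,140,400,300),3.6)
import pickle; pickle.dump(c,open("w24.pkl","wb"))
print(((proj(c,[S(-.115,0,.096,p),S(-.128,0,.036,p),S(-.128,.125,.036,p),S(-.128,-.125,.036,p),S(-.087,-.035,.053,p),S(-.087,.035,.053,p)])-[100,0])*2).round())
E
```

```text
time: 24.3
tool_pos: [0.5579, -0.0774, 0.1982]
tool_rot: [3.138, -0.608, 1.625]
contact_force: [-0.7, -0.6, -0.2]
opening: 0.0551
[[464. 398.]
 [448. 468.]
 [190. 468.]
 [706. 468.]
 [522. 376.]
 [376. 376.]]
```

View pics/w24.png

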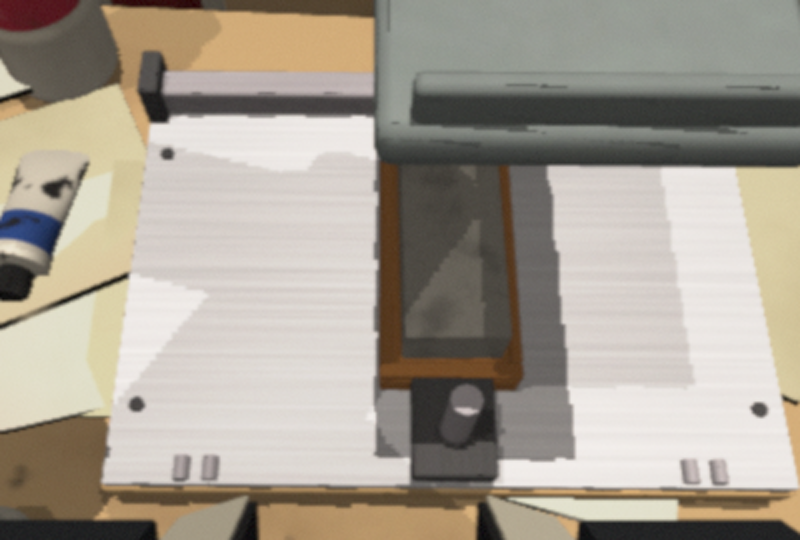

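View pics/s24.png

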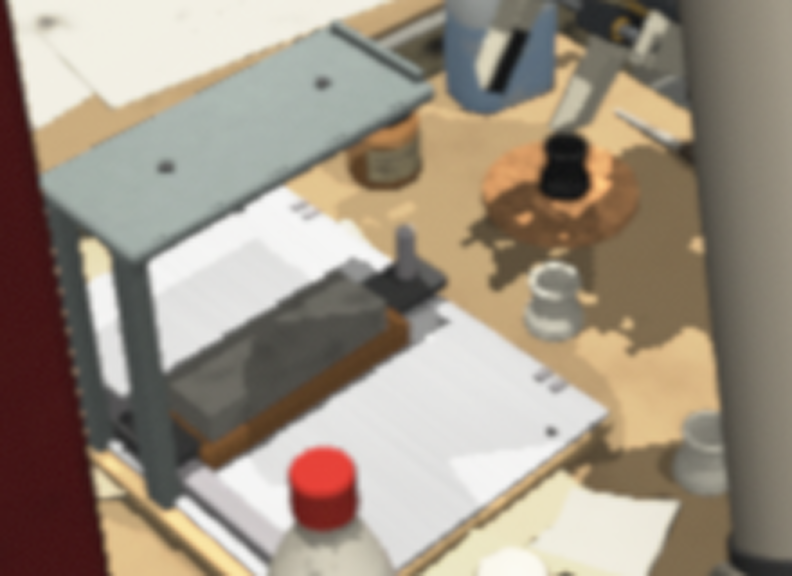

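```bash
python3 -m crank '[[0,0,0,0,0,0,0.6],[0,0,0,0,0,0,0.6],[0,0,0,0,0,0,0.6]]'; python3 -c "
from cell import robot
print(robot.hand_in())"
```

```text
time: 24.82
tool_pos: [0.558, -0.0759, 0.1966]
tool_rot: [-3.141, -0.61, 1.625]
contact_force: [-0.3, 0.0, 0.3]
opening: 0.055
the job is handed in; nothing more can be done
None
```

The job is done and handed in at about 24.8 s, inside the 69 s limit.

- **Loupe:** I lifted the black loupe off the slide from the right with the gripper leaning 35°. It stands upright near the centre of the cork mat.
- **Oilstone:** With the carrier still at the loading station, I laid the oilstone flat in the pocket, with the lips visible all round it.
- **Carrier:** I pinched the post and drew the carrier 125 mm to the middle station. After release, the post sat within about 0.5 mm of midway between the near and far ridge pairs, so it is in the middle detent.

The last pictures showed the loupe upright on the mat and the stone flat under the hood. The other things I could see looked undisturbed, and the gripper was clear. At hand-in the tool force was about zero.

Two small disagreements came up:
- The two methods of measuring the slide position differed by 1–4 mm. I corrected for this by looking through the wrist camera before lowering the stone.
- While the post was pinched there was a steady 4–5 N sideways force at both the loading and middle stations. It went to zero on release.

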